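Weigh out junction boxes and tip them into the picking bin

ROBOT

A 6-joint arm with a two-finger parallel gripper is mounted at the origin on the work surface. World frame = base frame: x ahead of the robot, y to its left, z up, the work surface at z = 0. Lengths are in m, angles in rad, forces in N, time in s.
With the tool pointing down it reaches from about 0.3 to 0.775 m from the base axis. Payload 14.6 kg.
Tool frame: the origin (TCP) lies midway between the tips of the shut fingers; the grasp point (between the pads) lies 19 mm behind it (ctrl.tcp_to_grasp is the distance from the TCP to the grasp point, in m); x points along the fingers, y is the direction in which the jaws open and shut, and the axes are right-handed (so a half turn about x gives the same grasp; the last joint's range is limited). The gripper opens to 94 mm and grips with 3 to 60 N. Pads are 16 mm wide; open, the fingers measure 119 mm over their backs; the gripper's body (75 mm by 177 mm) begins 78 mm behind the grasp point.
Start: joints at [-1.345, 0.3, 1.521, -0, 1.321, -0.067], TCP at [0.159, -0.527, 0.205] pointing down, gripper open.
Joint ranges: [-3.03, 3.03], [-0.79, 2.21], [0.23, 2.52], [-1.04, 4.18], [0, 3.07], [-2.55, 2.55]. Speed limits (rad/s): [2.22, 2.22, 2.57, 3.14, 3.14, 3.14].

INTERFACE

Orientations are given as [roll, pitch, yaw] about the fixed x, y, z axes, in that order (R = Rz(yaw) Ry(pitch) Rx(roll)).
In Python, from station import ctrl gives the robot as it stands.
- The arm moves only by the tool jog_arm, never from a script. Its argument "rows" is one flat list of numbers, 7 for each row, row after row: the shift along the world's x, y, z in m, then the turn, a rotation vector about the world's x, y, z in degrees, then the closure, from 0 (fully open) to 1 (shut). A call has 1 to 8 rows; each row shifts and turns the commanded pose from where the row before left it; what a row does not reach is not made up. A row lasts 1/12 s, in which the tool goes at most 41.7 mm and 7.16 degrees, less where a joint would pass 70% of its speed; a pose out of reach is approached as far as the arm can. A call with a gripper value outside its range is refused whole. The fingers move at their own pace and stop on an object; "squeeze" is the grip in N (left out, the last holds). Time passes only in rows, so rows that do not move let the fingers close. It gives the time, the measured TCP pose, the force and the opening at its end, in the units of the state.
- ctrl.get_obs(): the state, without advancing time (a new reading comes with each control period).
- ctrl.camera(name): name is "side" or "top"; returns (picture, depth): 384x512x3 uint8, red, green, blue; 384x512 float32, m along the optical axis (not along the pixel's ray), 0 where there is no reading.
- ctrl.camera_model(name): a dict with "K" (3x3 intrinsics, pixels), "dist" ([k1, k2, p1, p2, k3] as OpenCV has them; the pictures are not rectified), "extrinsics" (4x4, takes a point from camera to world coordinates). Camera axes: x right, y down, z forward; pixel columns grow to the right and rows downward; lengths in m; the calibration is good to about 2 mm. A picture is of the moment at which its call begins. camera_model takes no time and is no camera call.
- ctrl.hand_in(): hands the job in, once; it reports no verdict.
The state is a dict: "time_s": time; "qpos": joint angles; "joint_vel": joint speeds; "tau": joint torques, N m; "ee_pos": TCP position; "eef_rot": TCP orientation; "force": force on the tool from outside, world axes, zero at the start; "moment": the same for the moment, N m; "grip_width": finger opening in m.
Only numpy, scipy, OpenCV 4.12 (cv2) and the standard library are available. Lean on these libraries where they do the work, as an engineer would, in place of code of your own. Each camera call takes 0.05 s, during which the arm holds its last target.

TASK

Weigh out this order: raise the display unit's folded screen to about 60 degrees from flat, and with it standing there put every junction box on the bench into the scale's tipping pan. Once all of them lie in it together, lift the pan by its tab to a tilt of about 45 degrees and hold it there a moment so that the boxes slide out into the picking bin, then lower it level again. Finally fold the screen flat, leaving the boxes in the bin and all other things on the bench where they were.

Things in the scene. Friction and masses are not known exactly. Their poses are not given: they have to be found in the camera images.
- display: display unit, grey housing 170 (x) x 220 (y) x 50 mm high, standing right of the robot; fixed; origin at the centre of its underside. The hinge of its screen runs along its y, at its x = +82 mm, z = 52.5 mm
- screen (a joint): angle of the folding screen in rad: 0 = folded flat on the housing, grows as its near edge (the -x edge of the display unit) is raised, to 1.9. The hinge is stiff (0.5 N m of friction; about 3 to 5 N at the tab) and the screen stays at any angle. 60 degrees = 1.047. Panel 160 x 220 x 12 mm
- screen_tab (a point): grip point of the screen's tab, a black bar 30 mm wide (along the display unit's y) and 10 mm thick that sticks 45 mm out of the middle of the screen's near edge; the point lies 195 mm from the hinge line, 30 mm out from the panel. Pinch its two sides from above (fingers closing along the display unit's y): it can turn between the pads
- scale: counting scale, white base and dark pedestal that carry the pan; fixed; origin on the bench straight below the middle of the pan's lip; the pan lies on its -y side, the picking bin on its +y side
- pan (a joint): tilt of the pan in rad: 0 = level, grows as its tab end (the scale's -y side) is lifted, to 1.3. It turns about its lip, the open edge next to the bin. Stiff hinge (1.3 N m of friction; 5 to 10 N at the tab with its load): it stays at any angle. 45 degrees = 0.785
- pan_floor (a point): centre of the upper face of the pan's floor; x along the hinge, y down the slope to the lip, z normal to the floor. Aluminium pan, 208 mm (x) by 219 mm (y) inside; walls stand 23 mm above the floor on three sides, the +y side (lip) is open. Floor upper face 105 mm above the bench when level. Polished: boxes slide off at 20 degrees or more
- pan_tab (a point): grip point of the pan's tab, a 30 mm wide (along x), 10 mm thick black bar sticking 50 mm out of the pan's closed -y end; the point lies 262 mm from the hinge line. Pinch its two sides from above (fingers closing along the scale's x): it can turn between the pads. Axes as pan_floor's
- pan_hinge (a point): middle of the pan's hinge line at its lip (the line runs along the scale's x), 100 mm above the bench
- bin: grey open picking bin, fixed, 260 x 260 mm outside, walls 6 mm thick and 140 mm high, but 80 mm on its -y side under the pan's lip; origin at the centre of its underside
- jbox0: pale plastic junction box, 64 long (its x) x 42 wide (its y) x 44 mm high, 0.13 kg; origin at the centre of its underside; stands on the bench, long side at any yaw. Three or four of jbox0..jbox4 are present
- jbox1: pale plastic junction box, 64 long (its x) x 42 wide (its y) x 44 mm high, 0.13 kg; origin at the centre of its underside; stands on the bench, long side at any yaw. Three or four of jbox0..jbox4 are present
- jbox2: pale plastic junction box, 64 long (its x) x 42 wide (its y) x 44 mm high, 0.13 kg; origin at the centre of its underside; stands on the bench, long side at any yaw. Three or four of jbox0..jbox4 are present
- jbox3: pale plastic junction box, 64 long (its x) x 42 wide (its y) x 44 mm high, 0.13 kg; origin at the centre of its underside; stands on the bench, long side at any yaw. Three or four of jbox0..jbox4 are present
- jbox4: pale plastic junction box, 64 long (its x) x 42 wide (its y) x 44 mm high, 0.13 kg; origin at the centre of its underside; stands on the bench, long side at any yaw. Three or four of jbox0..jbox4 are present
- jar: bystander, to be left where it is: small closed jar, 46 mm across, 70 mm high; origin at its underside in the middle
- tape: bystander, to be left where it is: ring of cardboard tape core lying flat, 100 mm across, 25 mm high; origin at its underside in the middle
- driver: bystander, to be left where it is: screwdriver lying flat; origin at its underside
- mug: bystander, to be left where it is: white mug, 80 mm across, 90 mm high; origin at its underside in the middle
- packet: bystander, to be left where it is: small closed carton, 60 x 120 x 50 mm; origin at its underside in the middle
- spanner: bystander, to be left where it is: steel spanner lying flat; origin at its underside
Things that resemble listed ones, but are neither listed nor needed, are in the scene too. What is shaped like the jbox0 but green or purple is not meant.

How it is judged:
By the outcome, as a careful person would: the job done as asked, in the order asked, and still so for the second after the job is handed in, with the robot touching nothing.
Of jbox0, jbox1, jbox2, jbox3, jbox4 only 3 to 4 are there at a start; the rules pass over those that are not, and their reading is None.
At some moment in a run one of jbox0, jbox1, jbox2, jbox3, jbox4 may be knocked a few centimetres aside while the robot is not near it.
Once in a run the grip may slacken for a moment while it holds something.
It also fails if it takes over 208 s, if anything falls off the work surface, if the arm or the gripper's body presses on something with over 40 N, if the wrist force passes 120 N, or if a joint passes its speed limit or range.

## Working session

There is one attempt and no reset: what is moved stays moved. The work goes in short steps, Python scripts to look and compute and a tool call to move; the robot and the scene stay as the last step left them, time stands still between calls to the robot, and variables do not carry over. Pictures are saved under pics/ and viewed, and the job is handed in when it is done.

Besides the shell and the picture viewer there is one more tool, called after "Request:" by a JSON object that holds its "api" and its "payload". jog_arm: Moves the arm, as the interface text tells. Its arguments: {"type":"object","properties":{"rows":{"type":"array"},"squeeze":{"type":"number"}},"required":["rows"]}

```bash
mkdir -p pics; ls
python3 - <<'E'
from station import ctrl
import cv2,numpy as np
o=ctrl.get_obs();print({k:np.round(v,3) for k,v in o.items()}, ctrl.tcp_to_grasp)
for n in("top","side"):
    p,d=ctrl.camera(n);m=ctrl.camera_model(n);print(n,m)
    cv2.imwrite(f"pics/{n}0.png",cv2.resize(p[:,:,::-1],(768,576)));np.savez(f"{n}0.npz",p=p,d=d)
E
```

```text
pics
{'time_s': np.float64(0.0), 'qpos': array([-1.345,  0.3  ,  1.522, -0.   ,  1.321, -0.067]), 'joint_vel': array([ 0.001, -0.   , -0.002,  0.   ,  0.   , -0.002]), 'tau': array([-0.0000e+00, -5.3180e+01, -3.5273e+01,  7.1000e-02,  2.4000e-02,
       -0.0000e+00]), 'ee_pos': array([ 0.159, -0.526,  0.205]), 'eef_rot': array([-1.624,  1.57 ,  1.81 ]), 'force': array([-0.357,  0.427, -0.257]), 'moment': array([ 0.001, -0.024,  0.038]), 'grip_width': np.float64(0.094)} 0.0188
top {'K': array([[424.46398598,   0.        , 255.47743128],
       [  0.        , 424.46398598, 192.61337551],
       [  0.        ,   0.        ,   1.        ]]), 'dist': array([-0.14223283,  0.        ,  0.        ,  0.        ,  0.        ]), 'extrinsics': array([[-0.02947142, -0.99392581,  0.10603262,  0.37824394],
       [-0.99942148,  0.03110237,  0.01376071, -0.05713539],
       [-0.01697499, -0.10556573, -0.99426743,  1.27868339],
       [ 0.        ,  0.        ,  0.        ,  1.        ]])}
side {'K': array([[474.06255919,   0.        , 255.12560138],
       [  0.        , 474.06255919, 188.07542388],
       [  0.        ,   0.        ,   1.        ]]), 'dist': array([-0.18656626,  0.        ,  0.        ,  0.        ,  0.        ]), 'extrinsics': array([[-9.91996276e-01, -8.21337018e-02,  9.59033044e-02,
         3.82725332e-01],
       [-1.26264787e-01,  6.40627770e-01, -7.57399013e-01,
         1.03335627e+00],
       [ 7.69664676e-04, -7.63446210e-01, -6.45870956e-01,
         1.00723989e+00],
       [ 0.00000000e+00,  0.00000000e+00,  0.00000000e+00,
         1.00000000e+00]])}
```

View pics/top0.png

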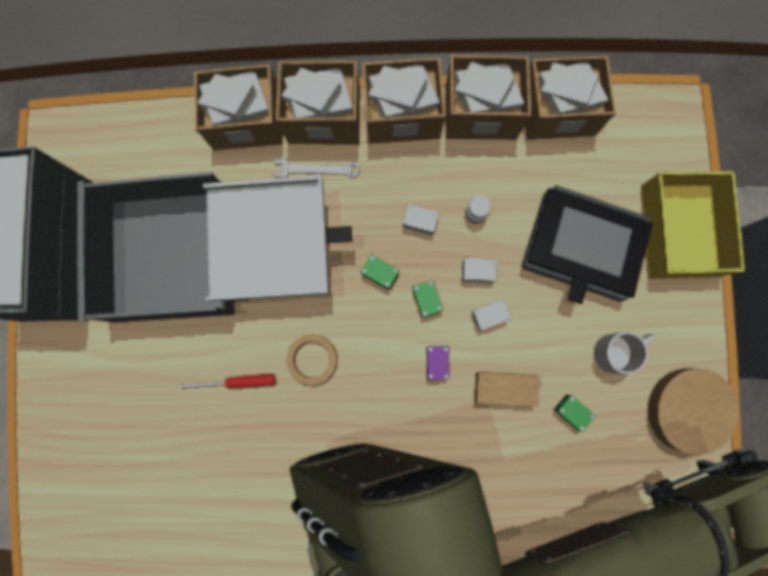

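View pics/side0.png

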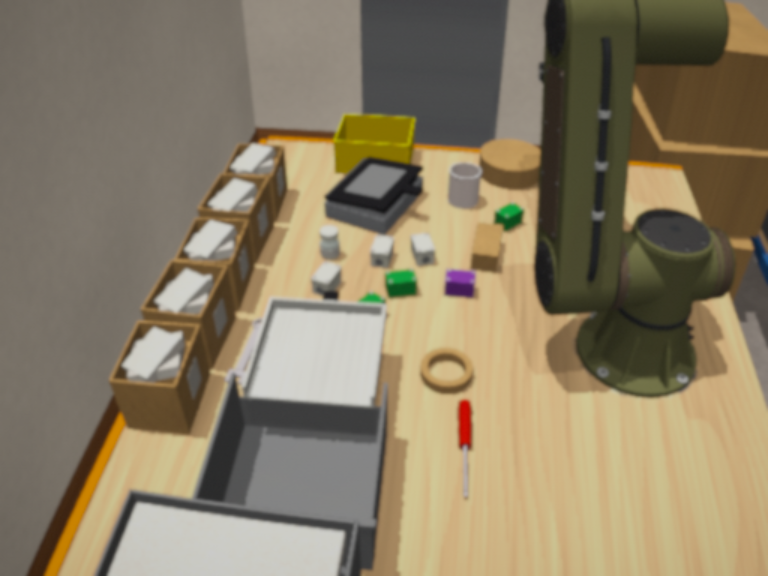

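```bash
cat > h.py <<'E'
from station import ctrl
import cv2,numpy as np
def cloud(n,d):
    m=ctrl.camera_model(n);H,W=d.shape
    u,v=np.meshgrid(np.arange(W),np.arange(H))
    pt=cv2.undistortPoints(np.stack([u,v],-1).reshape(-1,1,2).astype(np.float64),m["K"],m["dist"]).reshape(H,W,2)
    P=np.dstack([pt*d[...,None],d]);E=m["extrinsics"]
    P=P@E[:3,:3].T+E[:3,3];P[d<=0]=np.nan
    return P
def px(n,X):
    m=ctrl.camera_model(n);Ei=np.linalg.inv(m["extrinsics"])
    r,_=cv2.Rodrigues(Ei[:3,:3]);return cv2.projectPoints(np.array(X,float).reshape(-1,1,3),r,Ei[:3,3],m["K"],m["dist"])[0].reshape(-1,2)
def snap(n,tag,save=True):
    p,d=ctrl.camera(n);np.savez(f"{n}{tag}.npz",p=p,d=d)
    if save: cv2.imwrite(f"pics/{n}{tag}.png",cv2.resize(p[:,:,::-1],(768,576)))
    return p,d,cloud(n,d)
def load(n,tag):
    z=np.load(f"{n}{tag}.npz");return z["p"],z["d"],cloud(n,z["d"])
def boxes(p,P,zlo=.03,zhi=.055,xr=(.2,.8),yr=(-.6,.3),area=(60,900),verbose=True):
    """pale blobs near the box height"""
    hsv=cv2.cvtColor(p,cv2.COLOR_RGB2HSV)
    z=P[...,2]
    m=(z>zlo)&(z<zhi)&(P[...,0]>xr[0])&(P[...,0]<xr[1])&(P[...,1]>yr[0])&(P[...,1]<yr[1])
    n,l,s,c=cv2.connectedComponentsWithStats(m.astype(np.uint8))
    out=[]
    for i in range(1,n):
        if not area[0]<s[i,4]<area[1]:continue
        k=l==i
        Q=P[k];top=Q[:,2]>np.median(Q[:,2])-.006
        r=cv2.minAreaRect((Q[top][:,:2]*1000).astype(np.float32))
        (cx,cy),(w,h),a=r
        if w<h:w,h,a=h,w,a+90
        out.append((round(cx/1000,4),round(cy/1000,4),round(float(np.median(Q[:,2])),4),round(w),round(h),round((a+90)%180-90,1),np.median(hsv[k],0).astype(int).tolist(),c[i].round().tolist(),int(s[i,4])))
    return out
E
python3 - <<'E'
from h import *
p,d,P=load("top",0)
for b in boxes(p,P):print(b)
# key points: median over small windows (768-scale pixels)
for n,(u,v) in dict(pan=(268,238),tab=(341,234),tabend=(350,234),scr=(592,240),stab=(578,290),jar=(478,210),bench=(560,330),binfloor=(150,240)).items():
    u=int(u/1.5);v=int(v/1.5);print(n,np.nanmedian(P[v-1:v+2,u-1:u+2].reshape(-1,3),0).round(4))
E
```

```text
(0.6195, -0.5857, 0.0428, 197, 6, 0.7, [25, 165, 69], [435.0, 155.0], 214)
(0.5991, -0.3508, 0.0458, 186, 85, 10.6, [90, 12, 55], [361.0, 170.0], 209)
(0.651, -0.1176, 0.0434, 64, 43, 72.2, [90, 6, 172], [280.0, 145.0], 319)
(0.5469, -0.0331, 0.0436, 64, 43, 58.0, [66, 113, 152], [253.0, 181.0], 317)
(0.5444, -0.2311, 0.0436, 65, 42, 85.0, [90, 6, 172], [320.0, 179.0], 325)
(0.4904, -0.1254, 0.0438, 64, 42, 17.4, [66, 113, 152], [285.0, 199.0], 322)
(0.4904, -0.4813, 0.0466, 85, 8, 68.9, [98, 12, 63], [404.0, 195.0], 101)
(0.4543, -0.2508, 0.0437, 65, 42, -71.5, [90, 6, 172], [328.0, 210.0], 321)
(0.3693, -0.5219, 0.0431, 71, 28, -2.9, [12, 18, 71], [422.0, 234.0], 84)
(0.3667, -0.4695, 0.0423, 71, 25, 6.1, [13, 18, 71], [401.0, 236.0], 69)
(0.3644, -0.1417, 0.0439, 61, 41, -1.8, [140, 117, 147], [292.0, 242.0], 328)
(0.3092, -0.2749, 0.0499, 119, 61, 86.2, [18, 100, 155], [339.0, 259.0], 840)
(0.2614, -0.578, 0.0427, 119, 26, -8.0, [17, 115, 54], [439.0, 271.0], 138)
(0.2564, -0.4074, 0.0436, 65, 43, 48.6, [66, 123, 142], [384.0, 275.0], 335)
pan [0.6088 0.1755 0.1046]
tab [0.6087 0.036  0.1102]
tabend [0.6079 0.0189 0.1088]
scr [ 0.5894 -0.4471  0.0743]
stab [ 0.4935 -0.4122  0.0791]
jar [ 0.655  -0.2271  0.0682]
bench [ 0.4201 -0.3935 -0.001 ]
binfloor [0.6317 0.4435 0.0056]
```

```bash
python3 - <<'E'
from h import *
p,d,P=load("top",0)
x,y,z=P[...,0],P[...,1],P[...,2]
hsv=cv2.cvtColor(p,cv2.COLOR_RGB2HSV)
# screen
m=(z>.052)&(z<.13)&(x>.42)&(x<.75)&(y<-.3)&(y>-.56)
n,l,s,c=cv2.connectedComponentsWithStats(m.astype(np.uint8))
for i in range(1,n):
    if s[i,4]>100: print(s[i],c[i])
i=1+np.argmax(s[1:,4]);Q=P[l==i]
A=np.c_[Q[:,:2],np.ones(len(Q))];co=np.linalg.lstsq(A,Q[:,2],rcond=None)[0]
print("plane",co,"tilt",np.degrees(np.arctan(np.hypot(*co[:2]))),"dir",np.degrees(np.arctan2(co[1],co[0])),"res",np.std(A@co-Q[:,2]))
r=cv2.minAreaRect((Q[:,:2]*1000).astype(np.float32));print(r);print(cv2.boxPoints(r).round(1))
np.set_printoptions(suppress=True)
h=cv2.convexHull((Q[:,:2]*1000).astype(np.float32)).reshape(-1,2);print(cv2.approxPolyDP(h,6,True).reshape(-1,2).round())
# pan
m=(z>.098)&(z<.14)&(x>.45)&(x<.76)&(y>0.0)&(y<.32)
n,l,s,c=cv2.connectedComponentsWithStats(m.astype(np.uint8))
i=1+np.argmax(s[1:,4]);Q=P[l==i]
h=cv2.convexHull((Q*1000)[:,:2].astype(np.float32)).reshape(-1,2);print("pan",cv2.approxPolyDP(h,4,True).reshape(-1,2).round())
print(cv2.minAreaRect(h))
t=(l==i)&(y<.05);T=P[t];print("tab y range",T[:,1].min(),T[:,1].max())
for a in (.015,.025,.035,.045,.055):
    k=t&(abs(y-a)<.005);print(a,x[k].min().round(4),x[k].max().round(4),z[k].mean().round(4),k.sum())
for a in np.arange(.05,.3,.02):
    k=(l==i)&(abs(y-a)<.005);print(round(a,3),x[k].min().round(4),x[k].max().round(4))
F=P[(abs(z-.105)<.006)&(x>.53)&(x<.69)&(y>.09)&(y<.25)]
A=np.c_[F[:,:2],np.ones(len(F))];print(np.linalg.lstsq(A,F[:,2],rcond=None)[0])
E
python3 - <<'E'
import sys;sys.path.insert(0,'.')
import os;os.chdir('.')
from h import *
p,d,P=load("top",0)
cv2.imwrite("pics/cropA.png",cv2.resize(p[100:250,220:460,::-1],(800,500),interpolation=cv2.INTER_CUBIC))
E
```

```text
[ 350  123   82   80 4216] [392.79174573 161.59606262]
plane [-0.08286746  0.02826965  0.13294409] tilt 5.003872658441008 dir 161.16328607539398 res 0.0028585416671226918
((572.3543701171875, -441.548828125), (221.76937866210938, 217.80812072753906), 69.8239517211914)
[[ 431.9 -508.1]
 [ 636.3 -583.2]
 [ 712.8 -375. ]
 [ 508.4 -299.9]]
[[ 706. -384.]
 [ 695. -369.]
 [ 551. -318.]
 [ 474. -393.]
 [ 468. -417.]
 [ 476. -519.]
 [ 578. -558.]
 [ 645. -557.]]
pan [[716.  69.]
 [710. 291.]
 [494. 289.]
 [499.  63.]
 [597.  16.]
 [622.  16.]]
((606.6823120117188, 154.0633544921875), (221.42515563964844, 277.23577880859375), 1.8313406705856323)
tab y range 0.015874417930732652 0.04998176711545877
0.015 0.5967 0.6249 0.109 21
0.025 0.5967 0.6253 0.11 35
0.035 0.5953 0.6229 0.1089 41
0.045 0.5951 0.6239 0.1093 39Traceback (most recent call last):
  File "<stdin>", line 24, in <module>
    return umr_minimum(a, axis, None, out, keepdims, initial, where)
ValueError: zero-size array to reduction operation minimum which has no identity
```

View pics/cropA.png

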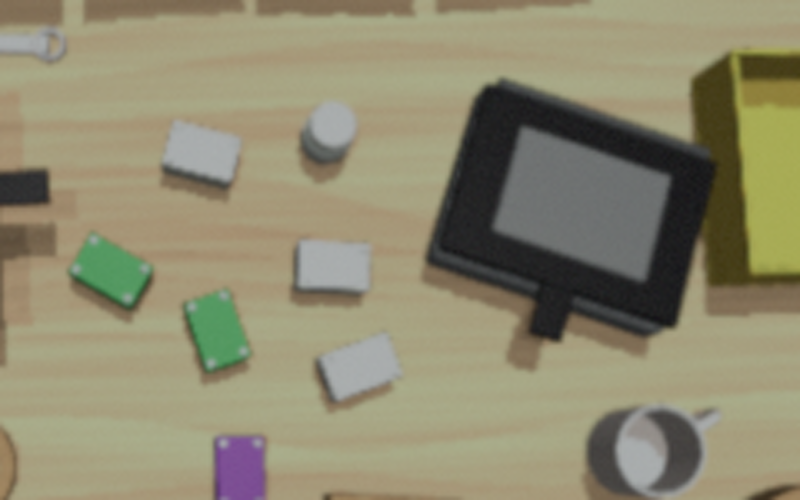

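```bash
cat >> h.py <<'E'
from scipy.spatial.transform import Rotation as Ro
def tool(jaw,tilt=None,flip=False):
    """R with x down, y along yaw angle jaw (deg); tilt = world rotvec deg applied afterwards"""
    a=np.radians(jaw);y=np.array([np.cos(a),np.sin(a),0]);x=np.array([0,0,-1.]);z=np.cross(x,y)
    R=np.c_[x,y,z]
    if tilt is not None:R=Ro.from_rotvec(tilt,degrees=True).as_matrix()@R
    return R
def cur():
    o=ctrl.get_obs();return np.array(o["ee_pos"]),Ro.from_euler("xyz",o["eef_rot"]).as_matrix(),o
def delta(grasp,jaw,tilt=None):
    """from measured pose to grasp-point target; picks nearer of half turns"""
    p,R,o=cur();best=None
    for j in(jaw,jaw+180):
        T=tool(j,tilt);rv=Ro.from_matrix(T@R.T).as_rotvec(degrees=True)
        if best is None or np.linalg.norm(rv)<np.linalg.norm(best[1]):best=(T,rv)
    T,rv=best;tcp=np.array(grasp)+T[:,0]*ctrl.tcp_to_grasp
    dp=tcp-p
    print("t",round(float(o["time_s"]),2),"dpos mm",(dp*1000).round(1),"rv deg",rv.round(2),"tcp target",tcp.round(4),"rows>=",max(np.linalg.norm(dp)/.0417,np.linalg.norm(rv)/7.16).round(1),"F",np.round(o["force"],1),"w",round(float(o["grip_width"]),4))
    return dp,rv
def st():
    p,R,o=cur();print("t",round(float(o["time_s"]),2),"tcp",p.round(4),"grasp",(p-R[:,0]*ctrl.tcp_to_grasp).round(4),"jaw",np.degrees(np.arctan2(R[1,1],R[0,1])).round(1),"xax",R[:,0].round(3),"F",np.round(o["force"],1),"w",round(float(o["grip_width"]),4),"q",np.round(o["qpos"],2))
E
python3 - <<'E'
from h import *
st()
p,d,P=load("top",0)
hsv=cv2.cvtColor(p,cv2.COLOR_RGB2HSV)
# grey centre region of the screen
m=np.zeros(d.shape,np.uint8);cv2.fillPoly(m,[np.array([[372,142],[418,157],[410,182],[367,168]])],1)
def fit(Q):
    A=np.c_[Q[:,:2],np.ones(len(Q))]
    for _ in range(4):
        co=np.linalg.lstsq(A,Q[:,2],rcond=None)[0];r=A@co-Q[:,2];k=abs(r)<2.5*np.std(r)+1e-4;A,Q=A[k],Q[k]
    return co,np.std(r)
co,s=fit(P[m>0]);print(co,s,"tilt",np.degrees(np.arctan(np.hypot(*co[:2]))),np.degrees(np.arctan2(-co[1],-co[0])),m.sum())
# tab
T=P[185:203,372:398].reshape(-1,3);V=hsv[185:203,372:398,2].reshape(-1)
k=(T[:,2]>.06)&(T[:,0]<.515);T=T[k];print(len(T),T.mean(0),np.median(T[:,2]));
c=T[T[:,0]<.497];print(c.mean(0),cv2.minAreaRect((c[:,:2]*1000).astype(np.float32)))
# screen panel points height>model
a=np.radians(-19);ex=np.array([np.cos(a),np.sin(a)]);ey=np.array([-ex[1],ex[0]])
c0=np.array([.4856,-.4102])
U=(P[...,:2]-c0)@ex;W=(P[...,:2]-c0)@ey
for u in np.arange(-.02,.22,.02):
    k=(abs(U-u)<.004)&(P[...,2]>.045)&(abs(W)<.16);print(u.round(3),np.nanmedian(P[...,2][k]).round(4),W[k].min().round(3),W[k].max().round(3))
delta((.4856,-.4102,.072),71)
E
```

```text
t 0.1 tcp [ 0.1587 -0.5264  0.205 ] grasp [ 0.1587 -0.5264  0.2238] jaw -73.2 xax [-0.     0.001 -1.   ] F [ 0.8  0.9 -0.8] w 0.0941 q [-1.34  0.3   1.52 -0.    1.32 -0.07]
 ** On entry to DLASCL parameter number  4 had an illegal value
 ** On entry to DLASCL parameter number  4 had an illegal valueTraceback (most recent call last):
  File "<stdin>", line 12, in <module>
  File "<stdin>", line 10, in fit
    x, resids, rank, s = _umath_linalg.lstsq(a, b, rcond,
                         ~~~~~~~~~~~~~~~~~~~^^^^^^^^^^^^^
                                             signature=signature)
                                             ^^^^^^^^^^^^^^^^^^^^
    raise LinAlgError("SVD did not converge in Linear Least Squares")
numpy.linalg.LinAlgError: SVD did not converge in Linear Least Squares
```

```bash
cat >> h.py <<'E'
def fit(Q):
    Q=Q[np.isfinite(Q).all(1)];A=np.c_[Q[:,:2],np.ones(len(Q))]
    for _ in range(4):
        co=np.linalg.lstsq(A,Q[:,2],rcond=None)[0];r=A@co-Q[:,2];k=abs(r)<2.5*np.std(r)+1e-4;A,Q=A[k],Q[k]
    return co,np.std(r)
E
python3 - <<'E'
from h import *
p,d,P=load("top",0)
m=np.zeros(d.shape,np.uint8);cv2.fillPoly(m,[np.array([[372,142],[418,157],[410,182],[367,168]])],1)
co,s=fit(P[m>0]);print(co,s,"tilt",np.degrees(np.arctan(np.hypot(*co[:2]))),np.degrees(np.arctan2(-co[1],-co[0])),m.sum())
a=np.radians(-19);ex=np.array([np.cos(a),np.sin(a)]);ey=np.array([-ex[1],ex[0]])
c0=np.array([.4856,-.4102])
U=(P[...,:2]-c0)@ex;W=(P[...,:2]-c0)@ey
for u in np.arange(-.02,.22,.02):
    k=(abs(U-u)<.004)&(P[...,2]>.048)&(abs(W)<.13)
    if k.sum():print(u.round(3),k.sum(),np.nanmedian(P[...,2][k]).round(4),W[k].min().round(3),W[k].max().round(3))
k=(abs(W)<.012)&(U>-.03)&(U<.03)&(P[...,2]>.05);print(U[k].min())
delta((.4856,-.4102,.072),71)
E
```

```text
[-0.09318365  0.03199983  0.14141909] 0.0021094319210443785 tilt 5.626908309380688 -18.95278020833578 1301
-0.02 2 0.0766 0.003 0.012
0.0 29 0.0801 -0.014 0.017
0.02 30 0.0786 -0.014 0.016
0.04 207 0.0779 -0.11 0.11
0.06 203 0.0765 -0.11 0.11
0.08 197 0.0749 -0.111 0.109
0.1 197 0.0728 -0.111 0.109
0.12 195 0.0711 -0.11 0.107
0.14 194 0.0691 -0.111 0.106
0.16 190 0.0674 -0.13 0.106
0.18 210 0.0653 -0.127 0.104
0.2 83 0.0614 -0.121 0.097
-0.0163536728988296
t 0.1 dpos mm [ 326.9  116.2 -151.8] rv deg [ -0.06   0.   -35.78] tcp target [ 0.4856 -0.4102  0.0532] rows>= 9.1 F [ 0.8  0.9 -0.8] w 0.0941
```

Request:
{"api": "jog_arm", "payload": {"rows": [0.0327,0.0116,0,0,0,-3.6,0,0.0327,0.0116,0,0,0,-3.6,0,0.0327,0.0116,0,0,0,-3.6,0,0.0327,0.0116,0,0,0,-3.6,0,0.0327,0.0116,0,0,0,-3.6,0,0.0327,0.0116,0,0,0,-3.6,0,0.0327,0.0116,0,0,0,-3.6,0,0.0327,0.0116,0,0,0,-3.6,0]}}

```text
time_s: 0.77
ee_pos: [0.4218, -0.4328, 0.2051]
eef_rot: [-0.607, 1.57, 2.321]
force: [-0.9, -0.0, 0.2]
grip_width: 0.0939
```

Request:
{"api": "jog_arm", "payload": {"rows": [0.0327,0.0116,0,0,0,-3.6,0,0.0327,0.0116,0,0,0,-3.4,0,0,0,-0.03,0,0,0,0,0,0,0,0,0,0,0,0,0,0,0,0,0,0]}}

```text
time_s: 1.18
ee_pos: [0.485, -0.4101, 0.174]
eef_rot: [-0.398, 1.567, 2.413]
force: [-0.5, -1.3, -0.3]
grip_width: 0.094
```

Run:
```python
from h import *
delta((.4856,-.4102,.073),71);st()
p,d,P=snap("top","1");snap("side","1")
for b in boxes(p,P):print(b)
```

```text
t 1.18 dpos mm [ 6.000e-01 -1.000e-01 -1.198e+02] rv deg [-0.15 -0.17 -0.02] tcp target [ 0.4856 -0.4102  0.0542] rows>= 2.9 F [-0.5 -1.3 -0.3] w 0.094
t 1.18 tcp [ 0.485  -0.4101  0.174 ] grasp [ 0.485  -0.4101  0.1928] jaw -109.0 xax [-0.003  0.003 -1.   ] F [-0.5 -1.3 -0.3] w 0.094 q [-0.76  0.52  1.29 -0.    1.34  1.14]
(0.6656, -0.5858, 0.0439, 106, 5, 0.7, [25, 162, 76], [433.0, 136.0], 95)
(0.6062, -0.3469, 0.0454, 176, 71, 5.4, [90, 12, 59], [359.0, 167.0], 181)
(0.6506, -0.1174, 0.0435, 64, 42, 73.3, [90, 6, 183], [280.0, 145.0], 317)
(0.5467, -0.0332, 0.0438, 64, 42, 57.8, [66, 111, 163], [253.0, 181.0], 318)
(0.5448, -0.2311, 0.0434, 66, 42, 86.3, [90, 6, 184], [320.0, 179.0], 330)
(0.4906, -0.1254, 0.0436, 63, 42, 17.1, [66, 111, 163], [285.0, 199.0], 322)
(0.4541, -0.2505, 0.0438, 65, 42, -71.6, [90, 6, 184], [328.0, 210.0], 321)
(0.3644, -0.1417, 0.0439, 61, 41, -1.9, [140, 115, 156], [292.0, 242.0], 326)
(0.3111, -0.2404, 0.0492, 61, 50, -5.1, [17, 101, 149], [324.0, 256.0], 220)
(0.2617, -0.5778, 0.0424, 119, 24, -9.5, [17, 112, 60], [439.0, 271.0], 140)
```

View pics/top1.png

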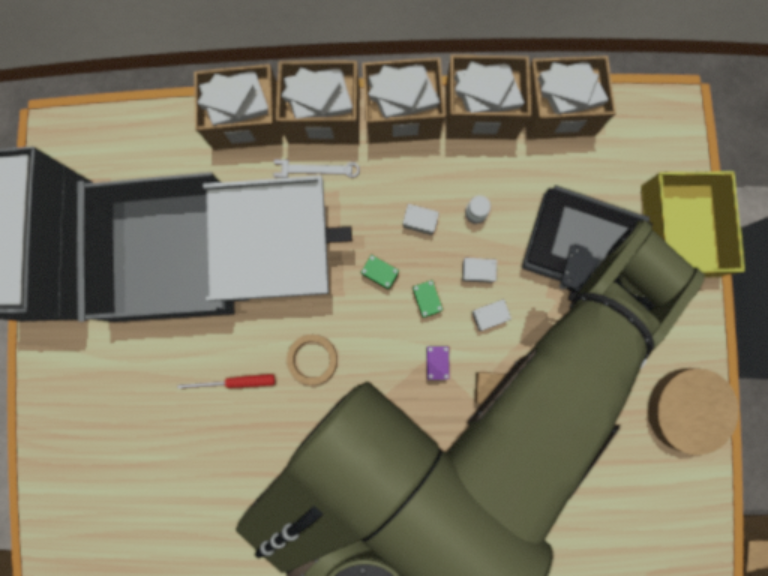

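View pics/side1.png

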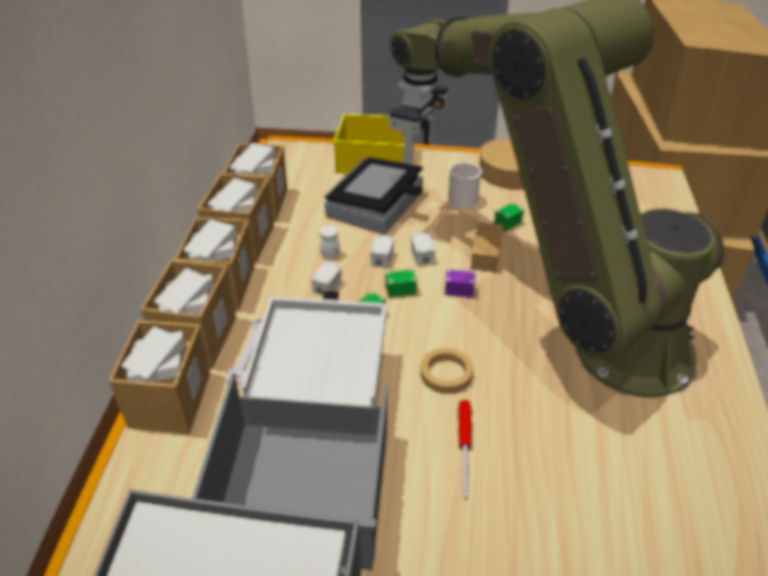

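Pale boxes are at (421,219), (479,269) and (491,316) in the top picture. The lookalikes are green at (380,272), (428,299) and (575,412), and purple at (438,363). The jar at (478,210) is round. The close crop confirms three plain pale boxes. Next I descend on the screen tab at (578,288).

Request:
{"api": "jog_arm", "payload": {"rows": [0,0,-0.04,0,0,0,0,0,0,-0.04,0,0,0,0,0.0006,0,-0.04,0,0,0,0,0,0,0,0,0,0,0,0,0,0,0,0,0,1,0,0,0,0,0,0,1,0,0,0,0,0,0,1,0,0,0,0,0,0,1], "squeeze": 30}}

```text
time_s: 1.95
ee_pos: [0.4871, -0.4115, 0.0583]
eef_rot: [2.72, 1.567, -0.754]
force: [0.5, 0.9, -0.3]
grip_width: 0.0708
```

Request:
{"api": "jog_arm", "payload": {"rows": [0,0,0,0,0,0,1,0,0,0,0,0,0,1,0,0,0,0,0,0,1]}}

```text
time_s: 2.2
ee_pos: [0.4865, -0.4107, 0.056]
eef_rot: [2.714, 1.57, -0.759]
force: [0.1, 0.5, -0.2]
grip_width: 0.0505
```

Run:
```python
from h import *
st()
# arc: hinge
ex=np.array([.9455,-.3256,0]);z=np.array([0,0,1.])
p,R,o=cur();g=p-R[:,0]*ctrl.tcp_to_grasp
Hp=np.array([.669,-.4734,.0525]);v=g-Hp;r=np.hypot(v@ex,v[2]);a0=np.arctan2(v[2],-(v@ex));print("r",r,np.degrees(a0))
yd=np.array([.3256,.9455,0])
def pos(dth,tl):
    th=a0+dth;G=Hp+yd*(v@yd)+r*(-np.cos(th)*ex+np.sin(th)*z)
    T=Ro.from_rotvec(yd*np.radians(tl)).as_matrix()@R
    return G+T[:,0]*ctrl.tcp_to_grasp
last=p;N=16
for i in range(1,N+1):
    q=pos(np.radians(54.7)*i/N,30*i/N);print(i,((q-last)*1000).round(1));last=q
print("rot per row",(yd*30/N).round(2))
```

```text
t 2.2 tcp [ 0.4865 -0.4107  0.056 ] grasp [ 0.4865 -0.4107  0.0748] jaw -109.0 xax [ 0.001 -0.    -1.   ] F [ 0.1  0.5 -0.2] w 0.0505 q [-0.76  0.64  1.39 -0.    1.11  1.14]
r 0.19428736482759917 6.595512677153578
1 [ 1.  -0.3 11.5]
2 [ 1.6 -0.6 11.4]
3 [ 2.3 -0.8 11.2]
4 [ 2.9 -1.  11.1]
5 [ 3.5 -1.2 10.8]
6 [ 4.1 -1.4 10.6]
7 [ 4.7 -1.6 10.3]
8 [ 5.3 -1.8 10. ]
9 [ 5.8 -2.   9.6]
10 [ 6.4 -2.2  9.2]
11 [ 6.9 -2.4  8.8]
12 [ 7.3 -2.5  8.3]
13 [ 7.8 -2.7  7.8]
14 [ 8.2 -2.8  7.3]
15 [ 8.6 -3.   6.7]
16 [ 8.9 -3.1  6.2]
rot per row [0.61 1.77 0.  ]
```

Request:
{"api": "jog_arm", "payload": {"rows": [0,0,0,0,0,0,1,0,0,0,0,0,0,1,0,0,0,0,0,0,1,0,0,0,0,0,0,1,0,0,0,0,0,0,1]}}

```text
time_s: 2.62
ee_pos: [0.4865, -0.4098, 0.0553]
eef_rot: [-1.187, 1.569, 1.623]
force: [1.3, 5.7, 0.8]
grip_width: 0.0297
```

Request:
{"api": "jog_arm", "payload": {"rows": [0.001,-0.0003,0.0115,0.61,1.77,0,1,0.0016,-0.0006,0.0114,0.61,1.77,0,1,0.0023,-0.0008,0.0112,0.61,1.77,0,1,0.0029,-0.001,0.0111,0.61,1.77,0,1,0.0035,-0.0012,0.0108,0.61,1.77,0,1,0.0041,-0.0014,0.0106,0.61,1.77,0,1,0.0047,-0.0016,0.0103,0.61,1.77,0,1,0.0053,-0.0018,0.01,0.61,1.77,0,1]}}

```text
time_s: 3.28
ee_pos: [0.5114, -0.4191, 0.142]
eef_rot: [-0.001, 1.306, 2.808]
force: [1.2, -2.3, -7.0]
grip_width: 0.03
```

Request:
{"api": "jog_arm", "payload": {"rows": [0.0058,-0.002,0.0096,0.61,1.77,0,1,0.0064,-0.0022,0.0092,0.61,1.77,0,1,0.0069,-0.0024,0.0088,0.61,1.77,0,1,0.0073,-0.0025,0.0083,0.61,1.77,0,1,0.0078,-0.0027,0.0078,0.61,1.77,0,1,0.0082,-0.0028,0.0073,0.61,1.77,0,1,0.0086,-0.003,0.0067,0.61,1.77,0,1,0.0089,-0.0031,0.0062,0.61,1.77,0,1]}}

```text
time_s: 3.95
ee_pos: [0.5587, -0.4361, 0.1978]
eef_rot: [0.012, 1.052, 2.818]
force: [-18.6, -54.6, 4.6]
grip_width: 0.0294
```

Request:
{"api": "jog_arm", "payload": {"rows": [0,0,0,0,0,0,1,0,0,0,0,0,0,1]}}

```text
time_s: 4.12
ee_pos: [0.5592, -0.4367, 0.1979]
eef_rot: [0.012, 1.057, 2.818]
force: [-0.9, -26.4, -20.1]
grip_width: 0.0299
```

Run:
```python
from h import *
st()
p,R,o=cur();g=p-R[:,0]*ctrl.tcp_to_grasp
ex=np.array([.9455,-.3256,0]);Hp=np.array([.669,-.4734,.0525]);v=g-Hp
print("radius",np.hypot(v@ex,v[2]),"ang",np.degrees(np.arctan2(v[2],-(v@ex))))
snap("top","2");p,d,P=snap("side","2")
```

```text
t 4.12 tcp [ 0.5592 -0.4367  0.1979] grasp [ 0.5679 -0.4397  0.2143] jaw -109.2 xax [-0.466  0.156 -0.871] F [ -0.9 -26.4 -20.1] w 0.0299 q [-0.65  1.15  0.24 -0.2   2.23  1.17]
radius 0.19369066621884642 ang 56.62688062500983
```

View pics/side2.png

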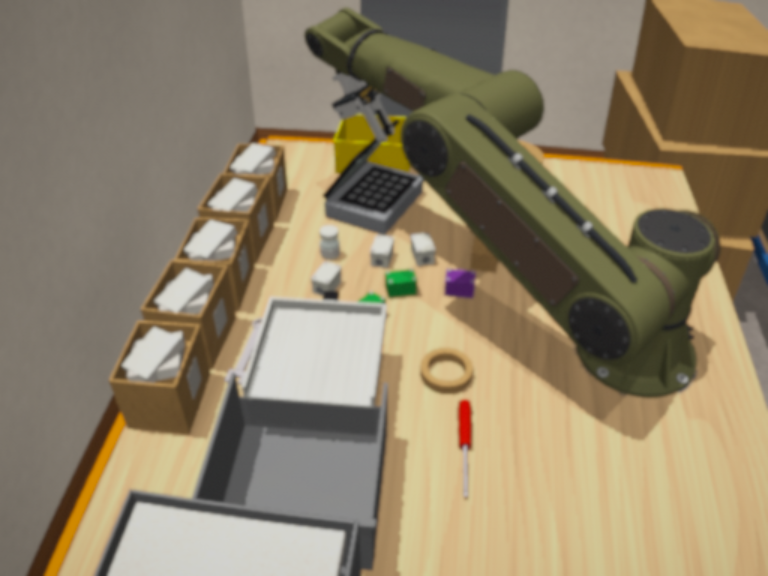

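Run:
```python
from h import *
p,R,o=cur();g=p-R[:,0]*ctrl.tcp_to_grasp
ex=np.array([.9455,-.3256,0]);yd=np.array([.3256,.9455,0]);Hp=np.array([.669,-.4734,.0525]);v=g-Hp
print("lateral",v@yd, "orig",(np.array([.4865,-.4102,.0748])-Hp)@yd)
lat=(np.array([.4865,-.4104,.0748])-Hp)@yd
last=p;n=5
R0=tool(71);R0=R0 if R0[:,1]@R[:,1]>0 else tool(251)
a0=56.6
for i in range(1,n+1):
    a=np.radians(a0+(61.2-a0)*i/n);G=Hp+yd*lat+.194*(-np.cos(a)*ex+np.sin(a)*np.array([0,0,1]))
    T=Ro.from_rotvec(yd*np.radians(28-22*i/n)).as_matrix()@R0
    q=G+T[:,0]*ctrl.tcp_to_grasp;print(((q-last)*1000).round(1));last=q
rv=Ro.from_matrix(T@R.T).as_rotvec(degrees=True);print(rv/n)
```

```text
lateral -0.00104627970760469 orig 0.00033359999999996355
[ 4.1 -0.1  1. ]
[ 3.8 -1.3  1.1]
[ 3.8 -1.3  1.2]
[ 3.9 -1.3  1.3]
[ 3.9 -1.4  1.3]
[-1.46443733 -4.43517423  0.03978418]
```

Request:
{"api": "jog_arm", "payload": {"rows": [0.0024,-0.0006,0.0007,-0.92,-2.77,0,1,0.0024,-0.0006,0.0007,-0.92,-2.77,0,1,0.0024,-0.0008,0.0007,-0.92,-2.77,0,1,0.0024,-0.0008,0.0007,-0.92,-2.77,0,1,0.0024,-0.0008,0.0007,-0.92,-2.77,0,1,0.0024,-0.0008,0.0008,-0.92,-2.77,0,1,0.0025,-0.0008,0.0008,-0.92,-2.77,0,1,0.0025,-0.0008,0.0008,-0.92,-2.77,0,1]}}

```text
time_s: 4.88
ee_pos: [0.5774, -0.4433, 0.2065]
eef_rot: [0.038, 1.466, 2.844]
force: [-8.7, -24.8, -8.6]
grip_width: 0.0297
```

Request:
{"api": "jog_arm", "payload": {"rows": [0,0,0,0,0,0,1,0,0,0,0,0,0,1]}}

```text
time_s: 5.05
ee_pos: [0.5776, -0.4434, 0.2069]
eef_rot: [0.041, 1.466, 2.847]
force: [-6.7, -23.9, -7.2]
grip_width: 0.0296
```

Run:
```python
from h import *
st()
p,R,o=cur();g=p-R[:,0]*ctrl.tcp_to_grasp
ex=np.array([.9455,-.3256,0]);Hp=np.array([.669,-.4734,.0525]);v=g-Hp
print("radius",np.hypot(v@ex,v[2]),"ang",np.degrees(np.arctan2(v[2],-(v@ex))))
```

```text
t 5.05 tcp [ 0.5776 -0.4434  0.2069] grasp [ 0.5795 -0.444   0.2256] jaw -109.2 xax [-0.1    0.03  -0.995] F [ -6.7 -23.9  -7.2] w 0.0296 q [-0.69  0.81  0.76 -0.04  1.67  1.21]
radius 0.19704777948661825 ang 61.43613031703794
```

Request:
{"api": "jog_arm", "payload": {"rows": [-0.0005,-0.0015,0,0,0,0,1,0,0,0,0,0,0,0.2,0,0,0,0,0,0,0.2,0,0,0,0,0,0,0.2,0,0,0,0,0,0,0.2,0,0,0,0,0,0,0.2,0,0,0.03,0,0,0,0.2,0,0,0.04,0,0,0,0.2]}}

```text
time_s: 5.72
ee_pos: [0.5792, -0.4398, 0.2753]
eef_rot: [-0.04, 1.46, 2.772]
force: [-0.4, 0.5, 0.3]
grip_width: 0.0727
```

Request:
{"api": "jog_arm", "payload": {"rows": [-0.025,0.02,0.02,0,0,0,0.2,-0.025,0.03,0,0,0,0,0.2,-0.025,0.03,0,0,0,0,0.2,-0.02,0.035,0,0,0,0,0.2,0,0.04,0,0,0,0,0.2,0,0.03,0,0,0,0,0.2]}}

```text
time_s: 6.22
ee_pos: [0.4885, -0.2588, 0.2993]
eef_rot: [-0.019, 1.468, 2.792]
force: [0.6, 0.1, 1.0]
grip_width: 0.0752
```

Run:
```python
from h import *
st()
p,d,P=snap("top","3");snap("side","3")
for b in boxes(p,P):print(b)
# screen plane from the near face as the cameras see it: use the side picture & top picture points
ex=np.array([.9455,-.3256,0]);yd=np.array([.3256,.9455,0]);Hp=np.array([.669,-.4734,.0525])
for n in("top","side"):
    p,d,P=load(n,3);v=P-Hp;a=v@ex;b=v@yd;z=v[...,2]
    k=(abs(b)<.105)&(a<.03)&(a>-.14)&(z>.03)&(z<.2)
    Q=np.c_[a[k],z[k]];print(n,len(Q))
    for zz in np.arange(.03,.19,.02):
        s=Q[abs(Q[:,1]-zz)<.005]
        if len(s):print(zz.round(3),np.percentile(s[:,0],[10,50,90]).round(4))
```

```text
t 6.22 tcp [ 0.4885 -0.2588  0.2993] grasp [ 0.4903 -0.2595  0.318 ] jaw -109.0 xax [-0.096  0.035 -0.995] F [0.6 0.1 1. ] w 0.0752 q [-0.54  0.32  1.28 -0.02  1.64  1.36]
(0.6771, -0.5858, 0.0424, 83, 5, 2.3, [25, 162, 75], [433.0, 132.0], 79)
(0.6509, -0.1175, 0.0437, 64, 43, 72.8, [90, 6, 181], [280.0, 145.0], 319)
(0.5386, -0.5246, 0.0496, 131, 45, -24.5, [90, 11, 82], [417.0, 181.0], 467)
(0.5521, -0.5859, 0.0415, 70, 13, 11.1, [24, 163, 75], [436.0, 173.0], 82)
(0.5465, -0.033, 0.0439, 64, 42, 57.8, [66, 112, 161], [253.0, 181.0], 318)
(0.5446, -0.2271, 0.0433, 57, 42, 85.0, [90, 6, 175], [316.0, 180.0], 197)
(0.4904, -0.1253, 0.0437, 64, 42, 17.9, [66, 112, 161], [285.0, 199.0], 321)
(0.3691, -0.5215, 0.0427, 71, 31, -2.9, [13, 17, 77], [422.0, 235.0], 82)
(0.3672, -0.4691, 0.0436, 71, 24, 4.3, [13, 18, 77], [401.0, 236.0], 66)
(0.3659, -0.1402, 0.0437, 58, 38, -2.0, [140, 115, 156], [290.0, 238.0], 169)
(0.2617, -0.5779, 0.0423, 119, 26, -8.4, [17, 113, 60], [439.0, 270.0], 141)
(0.2565, -0.4073, 0.0437, 66, 43, 46.9, [66, 122, 151], [384.0, 275.0], 334)
top 514
0.03 [-0.007  -0.0055 -0.0038]
0.05 [-0.0187 -0.0151 -0.0122]
0.07 [-0.0302 -0.0273 -0.025 ]
0.09 [-0.043  -0.0401 -0.0373]
0.11 [-0.0557 -0.0527 -0.0503]
0.13 [-0.0678 -0.0662 -0.0636]
0.15 [-0.0841 -0.0794 -0.0752]
side 416
0.03 [-0.0224 -0.021  -0.0063]
0.05 [-0.0345 -0.0297  0.0036]
0.07 [-0.0464 -0.0432 -0.0406]
0.09 [-0.0575 -0.0543 -0.0522]
0.11 [-0.0696 -0.0656 -0.0557]
0.13 [-0.0811 -0.0776 -0.072 ]
0.15 [-0.0855 -0.0781 -0.0732]
0.17 [-0.1036 -0.0989 -0.0943]
```

View pics/top3.png

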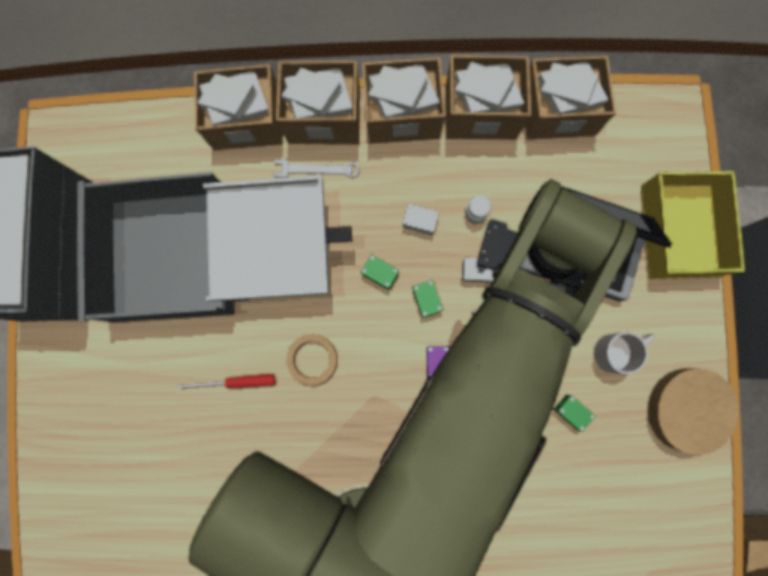

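View pics/side3.png

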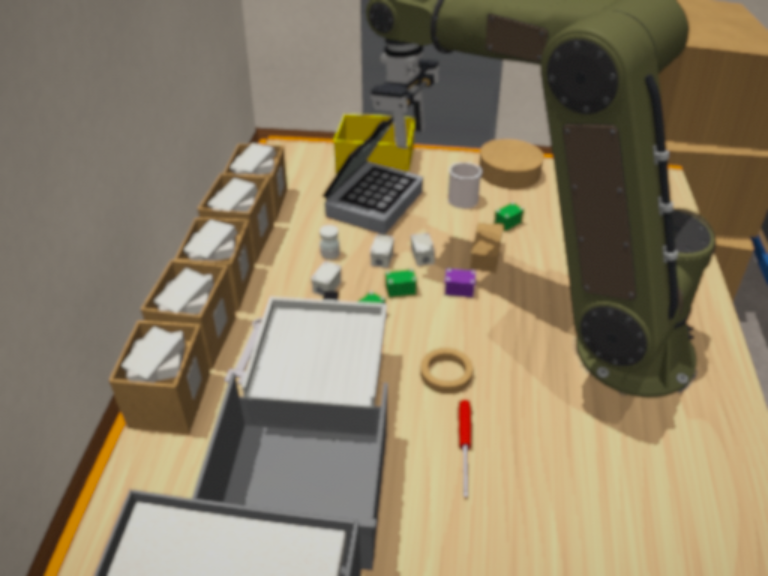

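Request:
{"api": "jog_arm", "payload": {"rows": [0,0,-0.02,-1.9,-5.5,0,0.2,0,0,0,0,0,7.1,0.2,-0.005,0.001,0,0,0,7.1,0.2,-0.005,0.001,0,0,0,7.1,0.2,-0.005,0.001,0,0,0,7.1,0.2,-0.005,0.001,0,0,0,7.1,0.2,-0.005,0.001,0,0,0,7.1,0.2,-0.005,0.001,0,0,0,7.1,0.2]}}

```text
time_s: 6.98
ee_pos: [0.4594, -0.2556, 0.2784]
eef_rot: [-0.507, 1.568, -3.105]
force: [-0.1, -0.6, -0.2]
grip_width: 0.0749
```

Request:
{"api": "jog_arm", "payload": {"rows": [-0.005,0.001,-0.02,0,0,7.1,0.2,0,0,-0.02,0,0,7.1,0.2,0,0,-0.02,0,0,7.1,0.2,0,0,-0.02,0,0,7.1,0.2,0,0,-0.02,0,0,7.1,0.2,0,0,-0.02,0,0,7.1,0.2,0,0,-0.02,0,0,7.1,0.2,0,0,0,0,0,7.1,0.2]}}

```text
time_s: 7.65
ee_pos: [0.4533, -0.2538, 0.1347]
eef_rot: [-1.552, 1.565, 3.124]
force: [-0.5, 0.2, -1.5]
grip_width: 0.0753
```

Run:
```python
from h import *
st();delta((.4541,-.2506,.028),18.5)
p,d,P=snap("side","4",0)
for b in boxes(p,P,zlo=.035,yr=(-.4,.1),xr=(.4,.7)):print(b)
```

```text
t 7.65 tcp [ 0.4533 -0.2538  0.1347] grasp [ 0.4534 -0.2538  0.1535] jaw -2.1 xax [-0.006  0.    -1.   ] F [-0.5  0.2 -1.5] w 0.0753 q [-0.58  0.31  1.69 -0.    1.15 -0.54]
t 7.65 dpos mm [   0.8    3.2 -125.5] rv deg [ 0.06 -0.35 20.58] tcp target [ 0.4541 -0.2506  0.0092] rows>= 3.0 F [-0.5  0.2 -1.5] w 0.0753
(0.6092, -0.3828, 0.0484, 167, 94, -21.2, [120, 5, 89], [244.0, 138.0], 594)
(0.5436, -0.2284, 0.0421, 69, 43, 84.5, [28, 11, 209], [255.0, 164.0], 165)
(0.4546, -0.2487, 0.0422, 75, 42, -71.5, [25, 25, 143], [282.0, 162.0], 168)
(0.6608, -0.218, 0.0422, 45, 29, 19.0, [43, 13, 149], [220.0, 162.0], 72)
(0.6493, -0.1128, 0.0423, 70, 44, 75.8, [27, 11, 211], [217.0, 182.0], 194)
(0.4905, -0.1233, 0.0419, 65, 46, 19.1, [67, 198, 166], [267.0, 185.0], 201)
(0.5416, -0.0392, 0.0421, 46, 46, -34.5, [62, 114, 170], [248.0, 199.0], 103)
```

Request:
{"api": "jog_arm", "payload": {"rows": [0.0003,0.001,-0.01,0,0.1,6.9,0.2,0.0003,0.001,-0.015,0,0,6.9,0.2,0.0002,0.0012,-0.02,0,0,6.8,0.2,0,0,-0.04,0,0,0,0.2,0,0,-0.04,0,0,0,0.2,0,0,0,0,0,0,0.2,0,0,0,0,0,0,1,0,0,0,0,0,0,1], "squeeze": 20}}

```text
time_s: 8.37
ee_pos: [0.4564, -0.2518, 0.0157]
eef_rot: [-0.371, 1.566, -1.626]
force: [0.0, 0.5, 0.3]
grip_width: 0.065
```

Request:
{"api": "jog_arm", "payload": {"rows": [0,0,0,0,0,0,1,0,0,0,0,0,0,1,0,0,0,0,0,0,1,0,0,0,0,0,0,1,0,0,0,0,0,0,1]}}

```text
time_s: 8.78
ee_pos: [0.4559, -0.2513, 0.0146]
eef_rot: [-0.507, 1.566, -1.761]
force: [-2.9, 0.6, 9.7]
grip_width: 0.0417
```

Run:
```python
from h import *
st();delta((.652,.09,.22),1.5)
```

```text
t 8.78 tcp [ 0.4559 -0.2513  0.0146] grasp [ 0.4559 -0.2513  0.0334] jaw 18.2 xax [-0.001 -0.005 -1.   ] F [-2.9  0.6  9.7] w 0.0417 q [-0.57  0.48  1.77 -0.01  0.89 -0.89]
t 8.78 dpos mm [196.1 341.3 186.6] rv deg [  0.25  -0.09 -16.66] tcp target [0.652  0.09   0.2012] rows>= 10.4 F [-2.9  0.6  9.7] w 0.0417
```

Request:
{"api": "jog_arm", "payload": {"rows": [0,0,0.02,0,0,0,1,0,0,0.04,0,0,0,1,0,0,0.04,0,0,0,1,0,0,0.04,0,0,0,1,0,0,0.035,0,0,0,1,0.0154,0.0366,0,0,0,-1.3,1,0.0154,0.0366,0,0,0,-1.3,1,0.0154,0.0366,0,0,0,-1.3,1], "squeeze": 30}}

```text
time_s: 9.45
ee_pos: [0.5017, -0.1401, 0.1894]
eef_rot: [-0.549, 1.567, -1.874]
force: [0.4, 0.7, -1.6]
grip_width: 0.0415
```

Request:
{"api": "jog_arm", "payload": {"rows": [0.0154,0.0366,0.002,0,0,-1.3,1,0.0154,0.0366,0.002,0,0,-1.3,1,0.0154,0.0366,0.002,0,0,-1.3,1,0.0154,0.0366,0.002,0,0,-1.3,1,0.0154,0.0366,0,0,0,-1.3,1,0.0154,0.0366,0,0,0,-1.3,1,0.0154,0.0366,0,0,0,-1.3,1,0.0154,0.0366,0,0,0,-1.3,1]}}

```text
time_s: 10.12
ee_pos: [0.625, 0.1537, 0.1968]
eef_rot: [-0.882, 1.567, -2.387]
force: [0.2, 0.6, -0.4]
grip_width: 0.0419
```

Request:
{"api": "jog_arm", "payload": {"rows": [0.0154,0.0366,0,0,0,-1.3,1,0.0154,0.0366,0,0,0,-1.2,1,0,0,0,0,0,0,1,0,0,0,0,0,0,1]}}

```text
time_s: 10.45
ee_pos: [0.6553, 0.2266, 0.1953]
eef_rot: [-1.016, 1.565, -2.56]
force: [-0.5, -0.1, -1.3]
grip_width: 0.0414
```

Run:
```python
from h import *
st();delta((.656,.225,.105+.035),1.5)
snap("side",5)
```

```text
t 10.45 tcp [0.6553 0.2266 0.1953] grasp [0.6554 0.2266 0.2141] jaw 1.5 xax [-0.005 -0.003 -1.   ] F [-0.5 -0.1 -1.3] w 0.0414 q [ 0.28  0.64  1.05 -0.    1.46  0.25]
t 10.45 dpos mm [  0.7  -1.6 -74.1] rv deg [ 0.18 -0.27 -0.01] tcp target [0.656  0.225  0.1212] rows>= 1.8 F [-0.5 -0.1 -1.3] w 0.0414
```

View pics/side5.png

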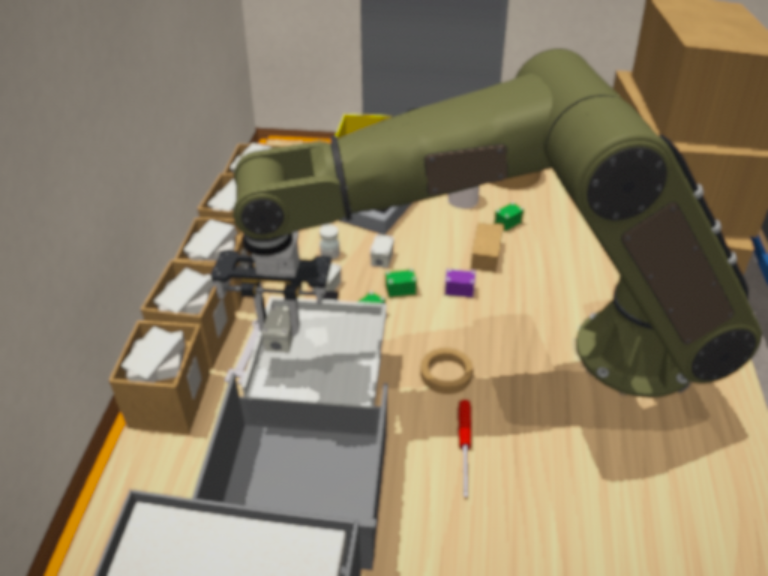

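The box is held (grey box at (278,325)) above the pan. Next I lower it.

Request:
{"api": "jog_arm", "payload": {"rows": [0.0005,-0.0015,-0.03,0,0,0,1,0,0,-0.025,0,0,0,1,0,0,-0.01,0,0,0,1,0,0,-0.006,0,0,0,1,0,0,0,0,0,0,1,0,0,0,0,0,0,1]}}

```text
time_s: 11.0
ee_pos: [0.6565, 0.223, 0.1269]
eef_rot: [-0.675, 1.568, -2.223]
force: [1.0, 0.2, -1.1]
grip_width: 0.0418
```

Run:
```python
from h import *
st()
```

```text
t 11.0 tcp [0.6565 0.223  0.1269] grasp [0.6565 0.2231 0.1457] jaw 1.3 xax [-0.002 -0.002 -1.   ] F [ 1.   0.2 -1.1] w 0.0418 q [ 0.28  0.69  1.13 -0.    1.32  0.25]
```

Request:
{"api": "jog_arm", "payload": {"rows": [0,0,-0.003,0,0,0,1,0,0,-0.003,0,0,0,1,0,0,-0.002,0,0,0,1,0,0,0,0,0,0,1,0,0,0,0,0,0,1]}}

```text
time_s: 11.42
ee_pos: [0.6566, 0.2235, 0.1197]
eef_rot: [-0.302, 1.569, -1.849]
force: [-4.3, -1.3, 10.4]
grip_width: 0.0417
```

Request:
{"api": "jog_arm", "payload": {"rows": [0,0,0,0,0,0,0.4,0,0,0,0,0,0,0.4,0,0,0,0,0,0,0.4,0,0,0.02,0,0,0,0.4,0,0,0.035,0,0,0,0.4,0,0,0.035,0,0,0,0.4,0,-0.036,0,0,0,-2.1,0.25,0,-0.038,0,0,0,-2.1,0.25]}}

```text
time_s: 12.08
ee_pos: [0.6564, 0.1503, 0.2096]
eef_rot: [0.26, 1.569, -1.359]
force: [0.7, -0.6, -1.1]
grip_width: 0.0666
```

Request:
{"api": "jog_arm", "payload": {"rows": [0,-0.038,0,0,0,-2.1,0.25,0,-0.038,0,0,0,-2.1,0.25,0,-0.038,0,0,0,-2.1,0.25,0,-0.038,0,0,0,-2.1,0.25,0,-0.038,-0.01,0,0,-2.1,0.25,0,-0.038,-0.02,0,0,-2.1,0.25,-0.005,-0.038,-0.02,0,0,-2.1,0.25,0,0,0,0,0,0,0.25]}}

```text
time_s: 12.75
ee_pos: [0.6488, -0.1199, 0.1542]
eef_rot: [-1.151, 1.561, -3.035]
force: [-0.5, 0.1, -0.3]
grip_width: 0.0704
```

Run:
```python
from h import *
st();delta((.651,-.1175,.028),-17)
snap("top",6);p,d,P=snap("side","6")
for b in boxes(p,P,zlo=.035,yr=(-.4,.1),xr=(.4,.72)):print(b)
for b in boxes(p,P,zlo=.139,zhi=.16,yr=(.05,.3),xr=(.45,.72)):print("pan",b)
```

```text
t 12.75 tcp [ 0.6488 -0.1199  0.1542] grasp [ 0.649  -0.1199  0.173 ] jaw -18.0 xax [-0.01  -0.001 -1.   ] F [-0.5  0.1 -0.3] w 0.0704 q [-0.24  0.59  1.22 -0.    1.34  0.08]
t 12.75 dpos mm [   2.2    2.4 -145. ] rv deg [ 0.07 -0.57  0.96] tcp target [ 0.651  -0.1175  0.0092] rows>= 3.5 F [-0.5  0.1 -0.3] w 0.0704
(0.5807, -0.3718, 0.0484, 112, 94, -18.1, [120, 5, 94], [250.0, 139.0], 443)
(0.5439, -0.2287, 0.0419, 73, 42, 84.5, [26, 17, 207], [255.0, 164.0], 173)
(0.6608, -0.2176, 0.0433, 45, 28, 18.0, [45, 13, 151], [220.0, 162.0], 65)
(0.6507, -0.1136, 0.0421, 66, 43, 73.5, [25, 24, 151], [217.0, 182.0], 197)
(0.4901, -0.1217, 0.0418, 63, 49, 18.5, [67, 200, 117], [267.0, 185.0], 203)
(0.5411, -0.0414, 0.0425, 45, 44, 58.1, [63, 125, 147], [248.0, 199.0], 105)
pan (0.6561, 0.2253, 0.1487, 70, 43, -89.8, [30, 9, 217], [188.0, 235.0], 355)
```

View pics/side6.png

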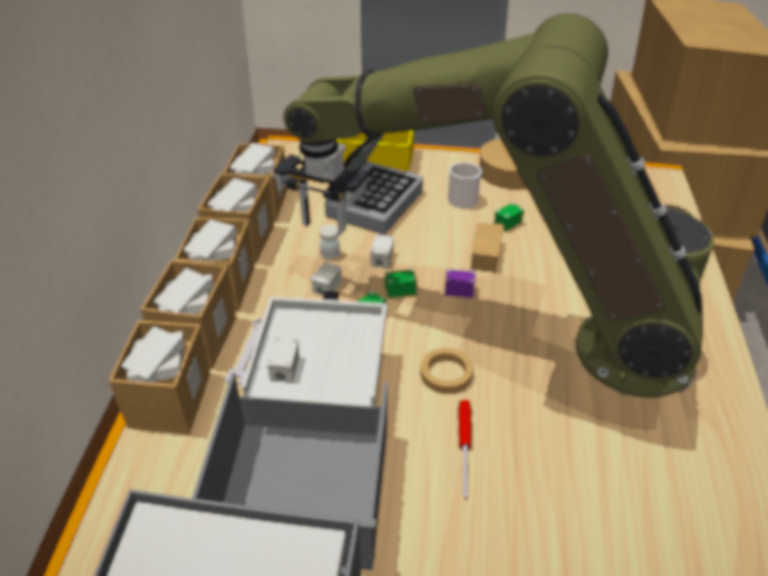

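View pics/top6.png

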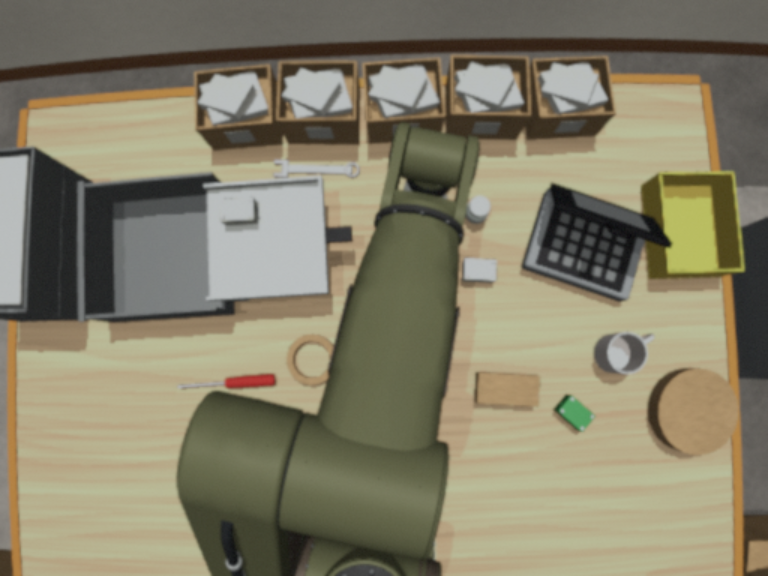

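The first box stands in the pan at top (238,210), and the next one has not moved. Next I descend on it.

Request:
{"api": "jog_arm", "payload": {"rows": [0.001,0.0012,-0.035,0,-0.5,1,0.25,0.0012,0.0012,-0.04,0,0,0,0.25,0,0,-0.04,0,0,0,0.25,0,0,-0.03,0,0,0,0.25,0,0,0,0,0,0,0.25,0,0,0,0,0,0,0.25,0,0,0,0,0,0,1,0,0,0,0,0,0,1], "squeeze": 20}}

```text
time_s: 13.52
ee_pos: [0.655, -0.1116, 0.0169]
eef_rot: [1.599, 1.561, -0.26]
force: [0.5, 0.3, 0.1]
grip_width: 0.0604
```

Request:
{"api": "jog_arm", "payload": {"rows": [0,0,0,0,0,0,1,0,0,0,0,0,0,1,0,0,0,0,0,0,1,0,0,0,0,0,0,1,0,0,0,0,0,0,1]}}

```text
time_s: 13.93
ee_pos: [0.6538, -0.1118, 0.0148]
eef_rot: [1.589, 1.565, -0.27]
force: [-1.3, 1.1, 7.3]
grip_width: 0.0421
```

Run:
```python
from h import *
st();delta((.556,.225,.2),1.5)
```

```text
t 13.93 tcp [ 0.6538 -0.1118  0.0148] grasp [ 0.6537 -0.1118  0.0336] jaw -16.5 xax [ 0.006 -0.002 -1.   ] F [-1.3  1.1  7.3] w 0.0421 q [-0.22  0.74  1.33 -0.    1.07  0.06]
t 13.93 dpos mm [-97.8 336.8 166.4] rv deg [ 0.04  0.35 18.04] tcp target [0.556  0.225  0.1812] rows>= 9.3 F [-1.3  1.1  7.3] w 0.0421
```

Request:
{"api": "jog_arm", "payload": {"rows": [0,0,0.02,0,0,0,1,0,0,0.04,0,0,0,1,0,0,0.04,0,0,0,1,0,0,0.04,0,0,0,1,0,0,0.04,0,0,0,1,-0.0109,0.0374,0,0,0,2,1,-0.0109,0.0374,0,0,0,2,1,-0.0109,0.0374,0,0,0,2,1], "squeeze": 30}}

```text
time_s: 14.6
ee_pos: [0.62, 0.0013, 0.1943]
eef_rot: [1.595, 1.565, -0.159]
force: [0.8, 0.4, -1.1]
grip_width: 0.0419
```

Request:
{"api": "jog_arm", "payload": {"rows": [-0.0109,0.0374,0,0,0,2,1,-0.0109,0.0374,0,0,0,2,1,-0.0109,0.0374,0,0,0,2,1,-0.0109,0.0374,0,0,0,2,1,-0.0109,0.0374,0,0,0,2,1,-0.0109,0.0374,0,0,0,2,1,0,0,0,0,0,0,1,0,0,0,0,0,0,1]}}

```text
time_s: 15.27
ee_pos: [0.5546, 0.2264, 0.1937]
eef_rot: [1.552, 1.566, 0.009]
force: [-0.3, -0.1, -0.8]
grip_width: 0.042
```

Run:
```python
from h import *
st();delta((.556,.228,.14),1.5)
p,d,P=snap("side",7,0)
cv2.imwrite("pics/c7.png",cv2.resize(p[100:300,100:300,::-1],(600,600)))
```

```text
t 15.27 tcp [0.5546 0.2264 0.1937] grasp [0.5545 0.2264 0.2125] jaw 1.6 xax [ 0.005  0.    -1.   ] F [-0.3 -0.1 -0.8] w 0.042 q [ 0.33  0.42  1.39 -0.    1.33  0.3 ]
t 15.27 dpos mm [  1.4   1.6 -72.5] rv deg [-0.    0.28 -0.13] tcp target [0.556  0.228  0.1212] rows>= 1.7 F [-0.3 -0.1 -0.8] w 0.042
```

View pics/c7.png

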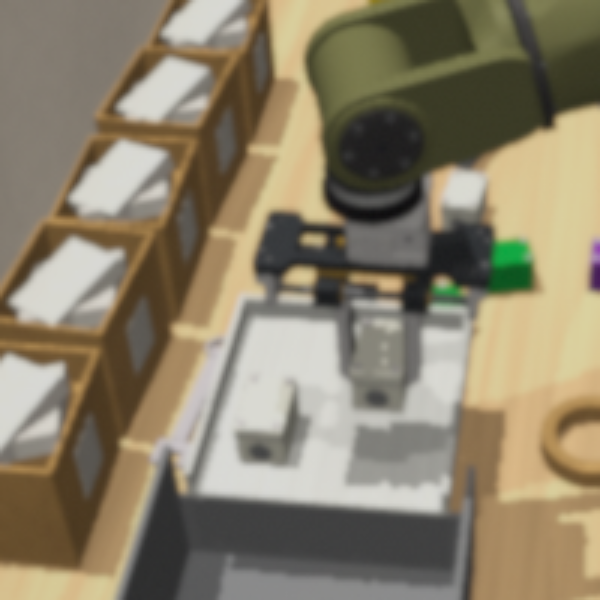

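Request:
{"api": "jog_arm", "payload": {"rows": [0.0015,0.0015,-0.03,0,0,0,1,0,0,-0.025,0,0,0,1,0,0,-0.012,0,0,0,1,0,0,-0.004,0,0,0,1,0,0,-0.003,0,0,0,1,0,0,0,0,0,0,1,0,0,0,0,0,0,1]}}

```text
time_s: 15.9
ee_pos: [0.5575, 0.2262, 0.121]
eef_rot: [1.65, 1.564, 0.104]
force: [-1.5, -0.1, -0.8]
grip_width: 0.0419
```

Request:
{"api": "jog_arm", "payload": {"rows": [0,0,-0.002,0,0,0,1,0,0,0,0,0,0,1,0,0,0,0,0,0,1]}}

```text
time_s: 16.15
ee_pos: [0.5576, 0.2265, 0.1198]
eef_rot: [1.658, 1.563, 0.113]
force: [-2.3, -2.3, 8.8]
grip_width: 0.0417
```

Request:
{"api": "jog_arm", "payload": {"rows": [0,0,0,0,0,0,0.4,0,0,0,0,0,0,0.4,0,0,0,0,0,0,0.4,0,0,0.02,0,0,0,0.4,0,0,0.035,0,0,0,0.4,0,0,0.035,0,0,0,0.4,-0.001,-0.038,0,0,0,-0.5,0.25,-0.001,-0.038,0,0,0,-0.5,0.25]}}

```text
time_s: 16.82
ee_pos: [0.5552, 0.1507, 0.2097]
eef_rot: [1.656, 1.562, 0.096]
force: [1.5, 0.8, -1.6]
grip_width: 0.0663
```

Request:
{"api": "jog_arm", "payload": {"rows": [-0.001,-0.038,0,0,0,-0.5,0.25,-0.001,-0.038,0,0,0,-0.5,0.25,-0.001,-0.038,0,0,0,-0.5,0.25,-0.001,-0.038,0,0,0,-0.5,0.25,-0.001,-0.038,0,0,0,-0.5,0.25,-0.001,-0.038,0,0,0,-0.5,0.25,-0.001,-0.038,0,0,0,-0.5,0.25,-0.001,-0.038,0,0,0,-0.5,0.25]}}

```text
time_s: 17.48
ee_pos: [0.5464, -0.1555, 0.2079]
eef_rot: [1.551, 1.566, -0.082]
force: [0.2, -0.5, -0.1]
grip_width: 0.0707
```

Request:
{"api": "jog_arm", "payload": {"rows": [-0.001,-0.038,-0.02,0,0,-0.5,0.25,-0.001,-0.039,-0.03,0,0,-0.5,0.25,0,0,0,0,0,0,0.25]}}

```text
time_s: 17.73
ee_pos: [0.5426, -0.2278, 0.1581]
eef_rot: [-2.592, 1.569, 2.037]
force: [-1.0, 0.7, -1.3]
grip_width: 0.0705
```

Run:
```python
from h import *
st();delta((.5446,-.2311,.026),-4.5)
p,d,P=snap("side","8");q,_,Q=snap("top","8")
for b in boxes(p,P,zlo=.035,yr=(-.4,.1),xr=(.4,.72)):print(b)
for b in boxes(p,P,zlo=.139,zhi=.16,yr=(.05,.3),xr=(.45,.72)):print("pan",b)
for b in boxes(q,Q,zlo=.139,zhi=.16,yr=(.05,.3),xr=(.45,.72)):print("pan",b)
```

```text
t 17.73 tcp [ 0.5426 -0.2278  0.1581] grasp [ 0.5426 -0.2278  0.1769] jaw -4.8 xax [-0.001  0.001 -1.   ] F [-1.   0.7 -1.3] w 0.0705 q [-0.46  0.43  1.46  0.    1.25 -0.38]
t 17.73 dpos mm [   2.    -3.3 -150.9] rv deg [-0.08 -0.04  0.31] tcp target [ 0.5446 -0.2311  0.0072] rows>= 3.6 F [-1.   0.7 -1.3] w 0.0705
(0.6154, -0.3549, 0.0482, 180, 90, 0.1, [120, 5, 90], [243.0, 138.0], 595)
(0.5445, -0.2262, 0.0421, 67, 43, 83.0, [25, 25, 140], [255.0, 164.0], 165)
(0.6602, -0.2179, 0.0433, 42, 25, 15.3, [45, 13, 151], [220.0, 162.0], 69)
(0.4899, -0.123, 0.042, 65, 48, 15.5, [68, 202, 165], [267.0, 185.0], 203)
(0.5406, -0.0398, 0.0425, 45, 42, -31.1, [62, 116, 171], [248.0, 199.0], 105)
pan (0.6562, 0.2259, 0.1488, 68, 43, -88.7, [30, 9, 216], [188.0, 235.0], 357)
pan (0.5568, 0.2227, 0.1488, 66, 42, -89.4, [30, 9, 216], [227.0, 238.0], 349)
pan (0.6546, 0.2241, 0.1483, 67, 43, -88.9, [90, 5, 185], [157.0, 140.0], 371)
pan (0.5573, 0.219, 0.1486, 65, 43, -89.1, [90, 5, 186], [159.0, 174.0], 365)
```

View pics/side8.png

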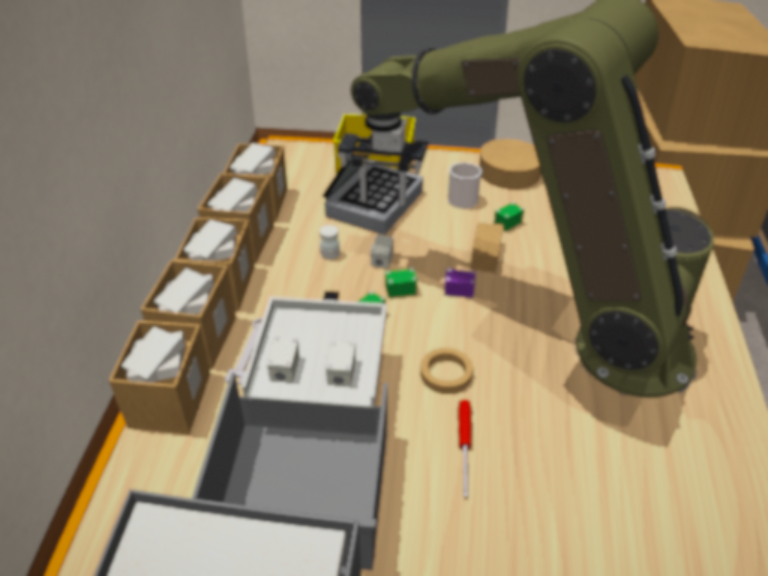

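Two boxes stand in the pan at (283,358) and (342,362). The third is under the gripper at (382,250) and hasn't moved.

Request:
{"api": "jog_arm", "payload": {"rows": [0.001,-0.002,-0.035,0,0,0.3,0.25,0.001,-0.002,-0.04,0,0,0,0.25,0,0,-0.04,0,0,0,0.25,0,0,-0.032,0,0,0,0.25,0,0,0,0,0,0,0.25,0,0,0,0,0,0,0.25,0,0,0,0,0,0,1,0,0,0,0,0,0,1], "squeeze": 20}}

```text
time_s: 18.5
ee_pos: [0.5486, -0.2278, 0.019]
eef_rot: [1.389, 1.562, -0.256]
force: [-0.3, 0.6, -0.4]
grip_width: 0.0607
```

Request:
{"api": "jog_arm", "payload": {"rows": [0,0,0,0,0,0,1,0,0,0,0,0,0,1,0,0,0,0,0,0,1,0,0,0,0,0,0,1,0,0,0,0,0,0,1]}}

```text
time_s: 18.92
ee_pos: [0.5473, -0.2277, 0.017]
eef_rot: [1.501, 1.565, -0.143]
force: [-2.2, 0.4, 7.5]
grip_width: 0.0419
```

Run:
```python
from h import *
st();delta((.606,.135,.21),1.5)
```

```text
t 18.92 tcp [ 0.5473 -0.2277  0.017 ] grasp [ 0.5472 -0.2277  0.0358] jaw -4.2 xax [ 0.006 -0.001 -1.   ] F [-2.2  0.4  7.5] w 0.0419 q [-0.46  0.6   1.56  0.    0.98 -0.38]
t 18.92 dpos mm [ 58.7 362.7 174.2] rv deg [0.03 0.34 5.75] tcp target [0.606  0.135  0.1912] rows>= 9.8 F [-2.2  0.4  7.5] w 0.0419
```

Request:
{"api": "jog_arm", "payload": {"rows": [0,0,0.02,0,0,0,1,0,0,0.04,0,0,0,1,0,0,0.04,0,0,0,1,0,0,0.04,0,0,0,1,0,0,0.04,0,0,0,1,0.0059,0.0363,0,0,0,0.6,1,0.0059,0.0363,0,0,0,0.6,1,0.0059,0.0363,0,0,0,0.6,1], "squeeze": 30}}

```text
time_s: 19.58
ee_pos: [0.5646, -0.1177, 0.1967]
eef_rot: [1.53, 1.565, -0.085]
force: [0.4, 0.1, -2.1]
grip_width: 0.0421
```

Request:
{"api": "jog_arm", "payload": {"rows": [0.0059,0.0363,0,0,0,0.6,1,0.0059,0.0363,0,0,0,0.6,1,0.0059,0.0363,0,0,0,0.6,1,0.0059,0.0363,0,0,0,0.6,1,0.0059,0.0363,0,0,0,0.6,1,0.0059,0.0363,0,0,0,0.6,1,0.0059,0.0363,0,0,0,0.6,1,0,0,0,0,0,0,1]}}

```text
time_s: 20.25
ee_pos: [0.6059, 0.141, 0.1957]
eef_rot: [1.788, 1.566, 0.253]
force: [0.6, 0.2, -1.6]
grip_width: 0.0416
```

Request:
{"api": "jog_arm", "payload": {"rows": [0,0,0,0,0,0,1]}}

```text
time_s: 20.33
ee_pos: [0.6057, 0.137, 0.1956]
eef_rot: [1.537, 1.566, -0.0]
force: [0.3, -0.2, -1.4]
grip_width: 0.042
```

Run:
```python
from h import *
st();delta((.606,.135,.142),1.5)
p,d,P=snap("side",9,0)
cv2.imwrite("pics/c9.png",cv2.resize(p[100:300,100:300,::-1],(600,600)))
```

```text
t 20.33 tcp [0.6057 0.137  0.1956] grasp [0.6056 0.137  0.2144] jaw 1.9 xax [ 0.004 -0.    -1.   ] F [ 0.3 -0.2 -1.4] w 0.042 q [ 0.16  0.46  1.32 -0.    1.35  0.13]
t 20.33 dpos mm [  0.3  -2.  -72.4] rv deg [ 0.    0.25 -0.41] tcp target [0.606  0.135  0.1232] rows>= 1.7 F [ 0.3 -0.2 -1.4] w 0.042
```

View pics/c9.png

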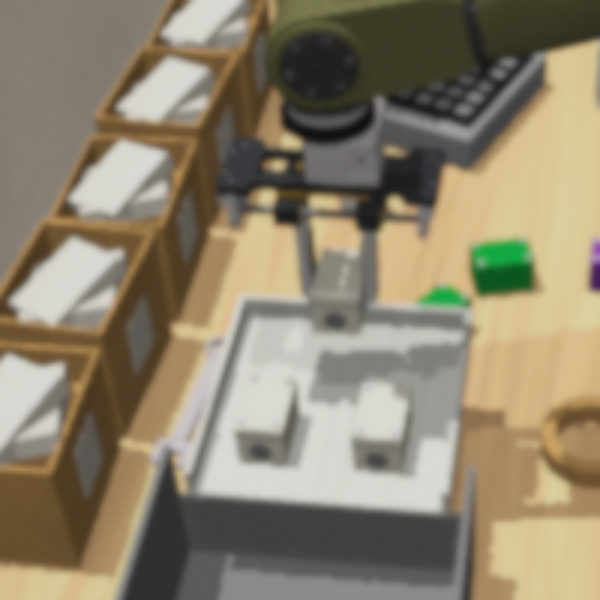

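Request:
{"api": "jog_arm", "payload": {"rows": [0,-0.002,-0.03,0,0,0,1,0,0,-0.025,0,0,0,1,0,0,-0.01,0,0,0,1,0,0,-0.004,0,0,0,1,0,0,-0.003,0,0,0,1,0,0,0,0,0,0,1,0,0,0,0,0,0,1]}}

```text
time_s: 20.97
ee_pos: [0.6065, 0.1333, 0.1252]
eef_rot: [1.6, 1.564, 0.059]
force: [-0.0, -0.3, -1.9]
grip_width: 0.0417
```

Request:
{"api": "jog_arm", "payload": {"rows": [0,0,-0.002,0,0,0,1,0,0,-0.0015,0,0,0,1,0,0,0,0,0,0,1,0,0,0,0,0,0,1]}}

```text
time_s: 21.3
ee_pos: [0.6065, 0.1335, 0.122]
eef_rot: [1.583, 1.564, 0.043]
force: [-2.9, -1.1, 7.8]
grip_width: 0.0416
```

Request:
{"api": "jog_arm", "payload": {"rows": [0,0,0,0,0,0,0.4,0,0,0,0,0,0,0.4,0,0,0,0,0,0,0.4,0,0,0.02,0,0,0,0.4,0,0,0.035,0,0,0,0.4,0,0,0.03,0,0,0,0.4,0.001,-0.036,0,0,0,0,0.3,0.001,-0.036,0,0,0,0,0.3]}}

```text
time_s: 21.97
ee_pos: [0.6085, 0.0619, 0.2074]
eef_rot: [1.575, 1.562, 0.038]
force: [-0.3, -1.4, -1.0]
grip_width: 0.0647
```

Request:
{"api": "jog_arm", "payload": {"rows": [0.001,-0.034,0,0,0,0,0.3,0,0,0,0,0,0,0.3]}}

```text
time_s: 22.13
ee_pos: [0.609, 0.0225, 0.2055]
eef_rot: [1.374, 1.566, -0.17]
force: [-0.2, 0.1, 0.6]
grip_width: 0.0659
```

Run:
```python
from h import *
st();delta((.610,.028,.106),1.5)
p,d,P=snap("side","10");q,_,Q=snap("top","10")
for b in boxes(p,P,zlo=.139,zhi=.16,yr=(.05,.3),xr=(.45,.72)):print("pan",b)
for b in boxes(q,Q,zlo=.139,zhi=.16,yr=(.05,.3),xr=(.45,.72)):print("pan",b)
```

```text
t 22.13 tcp [0.609  0.0225 0.2055] grasp [0.6089 0.0225 0.2243] jaw 1.5 xax [ 0.005 -0.001 -1.   ] F [-0.2  0.1  0.6] w 0.0659 q [-0.02  0.43  1.34 -0.    1.36 -0.05]
t 22.13 dpos mm [   1.     5.5 -118.3] rv deg [ 0.05  0.29 -0.04] tcp target [0.61   0.028  0.0872] rows>= 2.8 F [-0.2  0.1  0.6] w 0.0659
pan (0.6049, 0.1327, 0.1471, 67, 43, 89.4, [30, 9, 212], [215.0, 212.0], 297)
pan (0.6558, 0.2259, 0.1487, 69, 43, -88.6, [30, 9, 213], [188.0, 235.0], 356)
pan (0.5567, 0.2217, 0.149, 67, 42, -88.6, [30, 9, 213], [227.0, 238.0], 346)
pan (0.6546, 0.2242, 0.1484, 65, 43, 89.4, [90, 6, 185], [157.0, 140.0], 370)
pan (0.6053, 0.1577, 0.1491, 40, 11, 1.8, [83, 6, 177], [181.0, 156.0], 64)
pan (0.5576, 0.2188, 0.1488, 66, 43, -88.7, [90, 5, 185], [159.0, 174.0], 360)
```

View pics/top10.png

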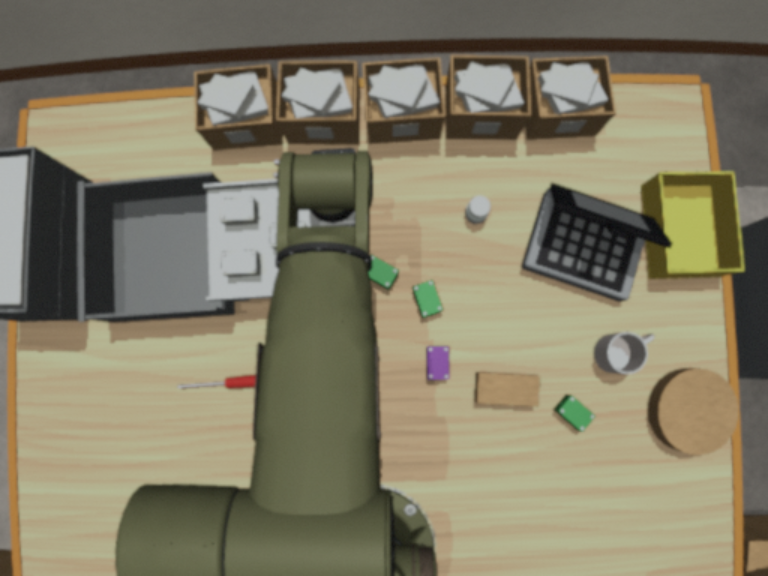

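View pics/side10.png

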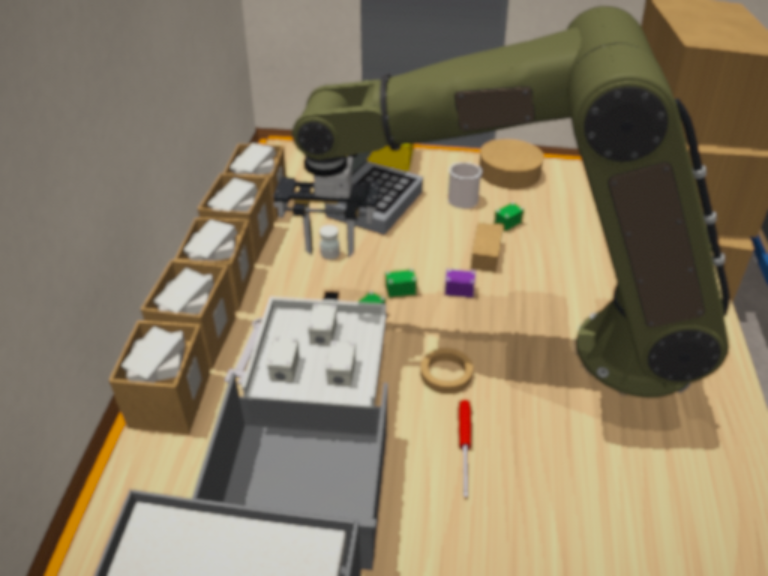

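All three boxes are in the pan at side (323,323), (283,358) and (342,362), and no other pale box is on the bench. Next I go for the pan tab.

Request:
{"api": "jog_arm", "payload": {"rows": [0.0005,0.003,-0.03,0,0.3,0,0.3,0.0005,0.0025,-0.04,0,0,0,0.3,0,0,-0.03,0,0,0,0.3,0,0,-0.016,0,0,0,0.3,0,0,0,0,0,0,0.3,0,0,0,0,0,0,0.3], "squeeze": 40}}

```text
time_s: 22.73
ee_pos: [0.6099, 0.0339, 0.0894]
eef_rot: [-1.783, 1.57, 2.961]
force: [0.6, 0.1, 0.8]
grip_width: 0.0658
```

Run:
```python
from h import *
st();delta((.610,.028,.106),1.5)
```

```text
t 22.73 tcp [0.6099 0.0339 0.0894] grasp [0.61   0.0339 0.1082] jaw 1.8 xax [-0.001  0.    -1.   ] F [0.6 0.1 0.8] w 0.0658 q [-0.    0.55  1.45  0.    1.14 -0.04]
t 22.73 dpos mm [ 0.1 -5.9 -2.2] rv deg [-0.01 -0.07 -0.33] tcp target [0.61   0.028  0.0872] rows>= 0.2 F [0.6 0.1 0.8] w 0.0658
```

Request:
{"api": "jog_arm", "payload": {"rows": [0,-0.006,-0.002,0,0,-0.3,0.3,0,0,0,0,0,0,1,0,0,0,0,0,0,1,0,0,0,0,0,0,1,0,0,0,0,0,0,1,0,0,0,0,0,0,1,0,0,0,0,0,0,1,0,0,0,0,0,0,1]}}

```text
time_s: 23.4
ee_pos: [0.6111, 0.027, 0.0879]
eef_rot: [1.597, 1.568, 0.052]
force: [8.6, 0.3, -2.2]
grip_width: 0.0298
```

Run:
```python
from h import *
st()
p,R,o=cur();g=p-R[:,0]*ctrl.tcp_to_grasp
a=np.radians(1.5);sx=np.array([np.cos(a),np.sin(a),0]);sy=np.array([-sx[1],sx[0],0]);z=np.array([0,0,1.])
Hp=np.array([.603,.290,.100]);v=g-Hp;r=262e-3;a0=np.arctan2(v[2],-(v@sy));print("r meas",np.hypot(v@sy,v[2]),np.degrees(a0))
r=np.hypot(v@sy,v[2])
last=p;N=16;tot=46
for i in range(1,N+1):
    th=a0+np.radians(tot*i/N);G=Hp+sx*(v@sx)+r*(-np.cos(th)*sy+np.sin(th)*z)
    T=Ro.from_rotvec(-sx*np.radians(16*i/N)).as_matrix()@R
    q=G+T[:,0]*ctrl.tcp_to_grasp;print(i,((q-last)*1000).round(1));last=q
```

```text
t 23.4 tcp [0.6111 0.027  0.0879] grasp [0.6111 0.027  0.1067] jaw 1.5 xax [ 0.003  0.    -1.   ] F [ 8.6  0.3 -2.2] w 0.0298 q [-0.02  0.55  1.46  0.    1.13 -0.04]
r meas 0.26320143060256657 1.4486325143497236
1 [-0.   0.3 13.2]
2 [-0.   1.  13.1]
3 [-0.   1.7 13.1]
4 [-0.1  2.3 13. ]
5 [-0.1  3.  12.8]
6 [-0.1  3.6 12.6]
7 [-0.1  4.2 12.4]
8 [-0.1  4.8 12.2]
9 [-0.1  5.4 11.9]
10 [-0.2  6.  11.6]
11 [-0.2  6.6 11.3]
12 [-0.2  7.2 10.9]
13 [-0.2  7.7 10.6]
14 [-0.2  8.2 10.2]
15 [-0.2  8.7  9.7]
16 [-0.2  9.2  9.3]
```

Request:
{"api": "jog_arm", "payload": {"rows": [0.0005,0.0003,0.0132,-1,0,0,1,0.0005,0.001,0.0131,-1,0,0,1,0,0.0017,0.0131,-1,0,0,1,0,0.0023,0.013,-1,0,0,1,-0.0001,0.003,0.0128,-1,0,0,1,-0.0001,0.0036,0.0126,-1,0,0,1,-0.0001,0.0042,0.0124,-1,0,0,1,-0.0001,0.0048,0.0122,-1,0,0,1]}}

```text
time_s: 24.07
ee_pos: [0.6103, 0.0477, 0.1892]
eef_rot: [-0.038, 1.43, -1.584]
force: [3.6, -0.1, -10.0]
grip_width: 0.0296
```

```bash
cat >> h.py <<'E'
def panang():
    p,R,o=cur();g=p-R[:,0]*ctrl.tcp_to_grasp
    a=np.radians(1.5);sy=np.array([-np.sin(a),np.cos(a),0]);v=g-np.array([.603,.290,.100])
    print("pan r",np.hypot(v@sy,v[2]).round(4),"ang",(np.degrees(np.arctan2(v[2],-(v@sy)))-1.4).round(2));st()
E
python3 -c "from h import *;panang()"
```

```text
pan r 0.2629 ang 22.81
t 24.07 tcp [0.6103 0.0477 0.1892] grasp [0.6104 0.0504 0.2078] jaw 1.4 xax [-0.002 -0.14  -0.99 ] F [  3.6  -0.1 -10. ] w 0.0296 q [ 0.08  0.46  1.34 -0.14  1.35  0.09]
```

Request:
{"api": "jog_arm", "payload": {"rows": [-0.0001,0.0054,0.0119,-1,0,0,1,-0.0002,0.006,0.0116,-1,0,0,1,-0.0002,0.0066,0.0113,-1,0,0,1,-0.0002,0.0072,0.0109,-1,0,0,1,-0.0002,0.0077,0.0106,-1,0,0,1,-0.0002,0.0082,0.0102,-1,0,0,1,-0.0002,0.0087,0.0097,-1,0,0,1,-0.0002,0.0092,0.0093,-1,0,0,1]}}

```text
time_s: 24.73
ee_pos: [0.6084, 0.1066, 0.2745]
eef_rot: [-0.038, 1.289, -1.584]
force: [-2.6, -1.6, -8.7]
grip_width: 0.0296
```

Request:
{"api": "jog_arm", "payload": {"rows": [0,0,0,0,0,0,1,0,0,0,0,0,0,1,0,0,0,0,0,0,1,0,0,0,0,0,0,1,0,0,0,0,0,0,1,0,0,0,0,0,0,1]}}

```text
time_s: 25.23
ee_pos: [0.6084, 0.1073, 0.275]
eef_rot: [-0.033, 1.293, -1.577]
force: [-6.2, 2.4, 0.6]
grip_width: 0.0295
```

Run:
```python
from h import *
panang();snap("side",11);snap("top",11)
```

```text
pan r 0.2624 ang 45.98
t 25.23 tcp [0.6084 0.1073 0.275 ] grasp [0.6085 0.1124 0.2931] jaw 1.4 xax [-0.002 -0.275 -0.962] F [-6.2  2.4  0.6] w 0.0295 q [ 0.23  0.46  1.16 -0.27  1.58  0.21]
```

View pics/side11.png

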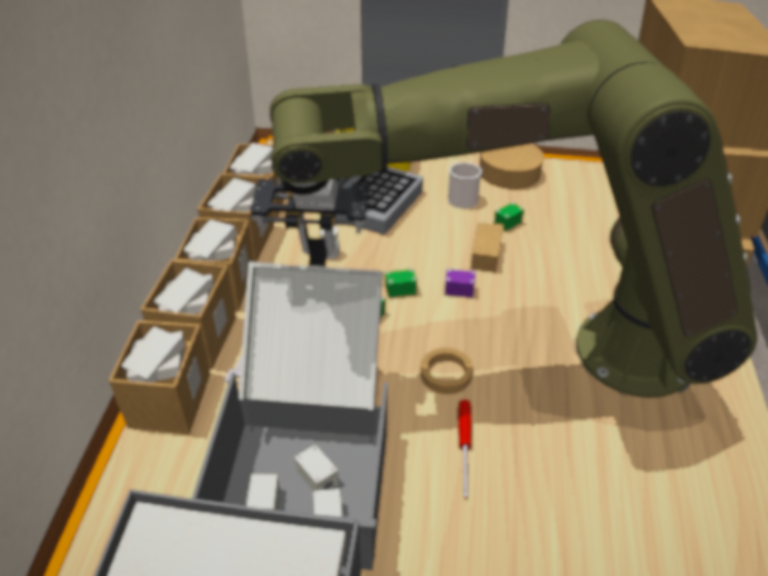

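View pics/top11.png

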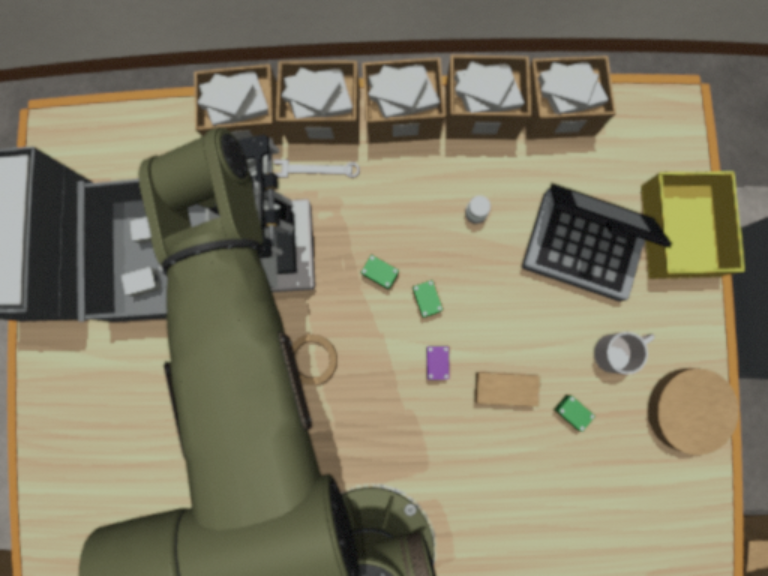

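All three boxes lie in the bin at side (315,465), (263,490) and (328,503), and the pan is empty. I hold a little longer, then lower.

Request:
{"api": "jog_arm", "payload": {"rows": [0,0,0,0,0,0,1,0,0,0,0,0,0,1,0,0,0,0,0,0,1,0,0,0,0,0,0,1,0,0,0,0,0,0,1,0,0,0,0,0,0,1,0,0,0,0,0,0,1,0,0,0,0,0,0,1]}}

```text
time_s: 26.0
ee_pos: [0.6084, 0.1072, 0.275]
eef_rot: [-0.033, 1.293, -1.578]
force: [-5.9, 3.9, 0.6]
grip_width: 0.0293
```

Request:
{"api": "jog_arm", "payload": {"rows": [0.0002,-0.0092,-0.0093,1,0,0,1,0.0002,-0.0087,-0.0097,1,0,0,1,0.0002,-0.0082,-0.0102,1,0,0,1,0.0002,-0.0077,-0.0106,1,0,0,1,0.0002,-0.0072,-0.0109,1,0,0,1,0.0002,-0.0066,-0.0113,1,0,0,1,0.0002,-0.006,-0.0116,1,0,0,1,0.0001,-0.0054,-0.0119,1,0,0,1]}}

```text
time_s: 26.67
ee_pos: [0.6104, 0.0478, 0.1898]
eef_rot: [-0.023, 1.433, -1.569]
force: [-2.2, 2.3, 4.2]
grip_width: 0.0297
```

Request:
{"api": "jog_arm", "payload": {"rows": [0.0001,-0.0048,-0.0122,1,0,0,1,0.0001,-0.0042,-0.0124,1,0,0,1,0.0001,-0.0036,-0.0126,1,0,0,1,0.0001,-0.003,-0.0128,1,0,0,1,0,-0.0023,-0.013,1,0,0,1,0,-0.0017,-0.0131,1,0,0,1,0,-0.001,-0.0125,1,0,0,1,0,-0.0003,-0.011,1,0,0,1]}}

```text
time_s: 27.33
ee_pos: [0.6112, 0.0267, 0.0897]
eef_rot: [2.673, 1.569, 1.127]
force: [-0.6, 0.0, 4.2]
grip_width: 0.029
```

Request:
{"api": "jog_arm", "payload": {"rows": [0,0,0,0,0,0,1,0,0,0,0,0,0,1]}}

```text
time_s: 27.5
ee_pos: [0.6111, 0.0265, 0.0892]
eef_rot: [-1.954, 1.57, 2.783]
force: [3.9, -2.4, -5.7]
grip_width: 0.0296
```

```bash
python3 -c "from h import *;panang()"
```

```text
pan r 0.2637 ang 0.35
t 27.5 tcp [0.6111 0.0265 0.0892] grasp [0.6111 0.0265 0.108 ] jaw 1.4 xax [-0.  0. -1.] F [ 3.9 -2.4 -5.7] w 0.0296 q [-0.02  0.55  1.45  0.    1.14 -0.04]
```

Request:
{"api": "jog_arm", "payload": {"rows": [0,0,-0.002,0,0,0,1,0,0,-0.0015,0,0,0,1,0,0,0,0,0,0,1,0,0,0,0,0,0,1]}}

```text
time_s: 27.83
ee_pos: [0.6112, 0.0265, 0.0883]
eef_rot: [0.847, 1.57, -0.698]
force: [-6.5, -4.9, 14.7]
grip_width: 0.0296
```

```bash
python3 -c "from h import *;panang()"
```

```text
pan r 0.2637 ang 0.14
t 27.83 tcp [0.6112 0.0265 0.0883] grasp [0.6112 0.0265 0.1071] jaw 1.5 xax [ 0.001 -0.001 -1.   ] F [-6.5 -4.9 14.7] w 0.0296 q [-0.02  0.55  1.45 -0.    1.14 -0.04]
```

Request:
{"api": "jog_arm", "payload": {"rows": [0,0,0,0,0,0,0.3,0,0,0,0,0,0,0.3,0,0,0,0,0,0,0.3,0,0,0,0,0,0,0.3,0,0,0.03,0,0,0,0.3,0,0,0.04,0,0,0,0.3,0,0,0.04,0,0,0,0.3,0,0,0.04,0,0,0,0.3]}}

```text
time_s: 28.5
ee_pos: [0.6106, 0.0271, 0.2383]
eef_rot: [-1.78, 1.57, 2.958]
force: [-0.0, 0.2, 0.6]
grip_width: 0.0659
```

Request:
{"api": "jog_arm", "payload": {"rows": [0,0,0.04,0,0,6.9,0.3,0,0,0.035,0,0,6.9,0.3,-0.0027,-0.036,0,0,0,6.9,0.3,-0.0027,-0.036,0,0,0,6.9,0.3,-0.0027,-0.036,0,0,0,6.9,0.3,-0.0027,-0.036,0,0,0,6.9,0.3,-0.0027,-0.036,0,0,0,6.9,0.3,-0.0027,-0.036,0,0,0,6.9,0.3]}}

```text
time_s: 29.17
ee_pos: [0.5944, -0.1906, 0.3115]
eef_rot: [-2.42, 1.57, -2.995]
force: [0.3, 0.5, -0.9]
grip_width: 0.0658
```

Run:
```python
from h import *
delta((.5795,-.444,.33),71);st()
snap("side",12);q,_,Q=snap("top",12)
F=Q[(abs(Q[...,2]-.105)<.012)&(Q[...,0]>.53)&(Q[...,0]<.69)&(Q[...,1]>.09)&(Q[...,1]<.25)]
print(fit(F))
k=(Q[...,1]>.32)&(Q[...,1]<.55)&(Q[...,0]>.5)&(Q[...,0]<.75)&(Q[...,2]>.02)&(Q[...,2]<.08)
n,l,s,c=cv2.connectedComponentsWithStats(k.astype(np.uint8));
for i in range(1,n):
    if s[i,4]>50:print(s[i,4],c[i]*1.5,np.median(Q[l==i],0))
```

```text
t 29.17 dpos mm [ -14.9 -253.4   -0.3] rv deg [ 1.000e-02 -3.000e-02  1.397e+01] tcp target [ 0.5795 -0.444   0.3112] rows>= 6.1 F [ 0.3  0.5 -0.9] w 0.0658
t 29.17 tcp [ 0.5944 -0.1906  0.3115] grasp [ 0.5944 -0.1906  0.3303] jaw 57.0 xax [-0. -0. -1.] F [ 0.3  0.5 -0.9] w 0.0658 q [-0.37  0.42  1.11 -0.    1.61 -1.36]
(array([-0.00229036, -0.00035373,  0.10630227]), np.float64(0.0021194937098937307))
956 [121.92207113 228.20711297] [0.67379224 0.52171053 0.05132218]
371 [147.50943396 228.67520216] [0.64709555 0.43284677 0.04883033]
359 [177.85236769 263.4275766 ] [0.57369731 0.36856351 0.04974325]
367 [139.94550409 280.94550409] [0.54105706 0.44691076 0.04912094]
```

View pics/top12.png

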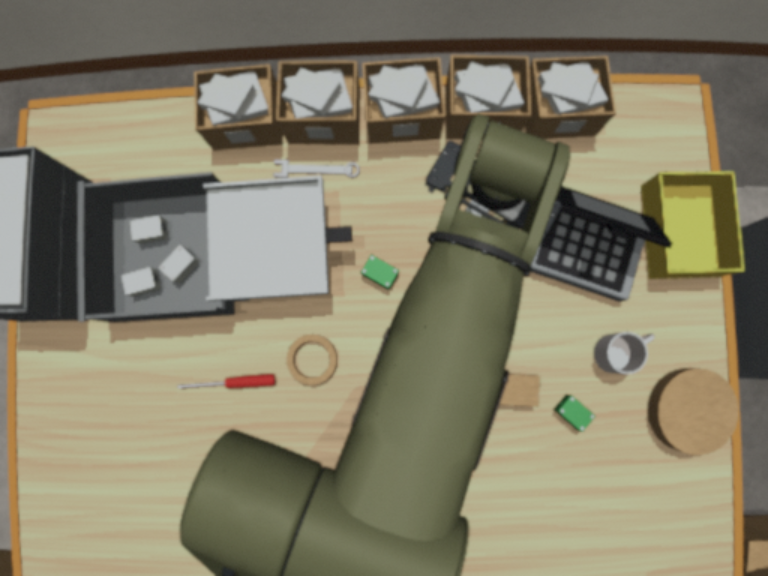

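The three boxes lie in the bin at (147,228), (177,263) and (140,281), and the pan is level. Next the screen tab.

Request:
{"api": "jog_arm", "payload": {"rows": [-0.0021,-0.0362,0,0,0,2,0.3,-0.0021,-0.0362,0,0,0,2,0.3,-0.0021,-0.0362,0,0,0,2,0.3,-0.0021,-0.0362,0,0,0,2,0.3,-0.0021,-0.0362,0,0,0,2,0.3,-0.0021,-0.0362,0,1,2.9,2,0.3,-0.0021,-0.0362,0,1,2.8,2,0.3,0,0,0,0,0,0,0.3]}}

```text
time_s: 29.93
ee_pos: [0.5809, -0.4375, 0.307]
eef_rot: [-3.105, 1.472, 2.829]
force: [-0.0, 0.4, -2.3]
grip_width: 0.0652
```

Request:
{"api": "jog_arm", "payload": {"rows": [0,0,0,0,0,0,0.3]}}

```text
time_s: 30.02
ee_pos: [0.5817, -0.4337, 0.3089]
eef_rot: [-3.104, 1.477, 2.83]
force: [0.2, 0.4, -0.2]
grip_width: 0.0658
```

Run:
```python
from h import *
t=np.array([.3256,.9455,0])*6
delta((.5795,-.444,.2256),71,t);st()
p,d,P=snap("side",13,0)
cv2.imwrite("pics/c13.png",cv2.resize(p[40:190,170:370,::-1],(800,600)))
```

```text
t 30.02 dpos mm [  -4.1   -9.6 -102. ] rv deg [0.39 0.5  0.97] tcp target [ 0.5776 -0.4434  0.2069] rows>= 2.5 F [ 0.2  0.4 -0.2] w 0.0658
t 30.02 tcp [ 0.5817 -0.4337  0.3089] grasp [ 0.5834 -0.4343  0.3276] jaw 70.0 xax [-0.09   0.029 -0.996] F [ 0.2  0.4 -0.2] w 0.0658 q [-0.68  0.8   0.55 -0.04  1.89 -1.91]
```

View pics/c13.png

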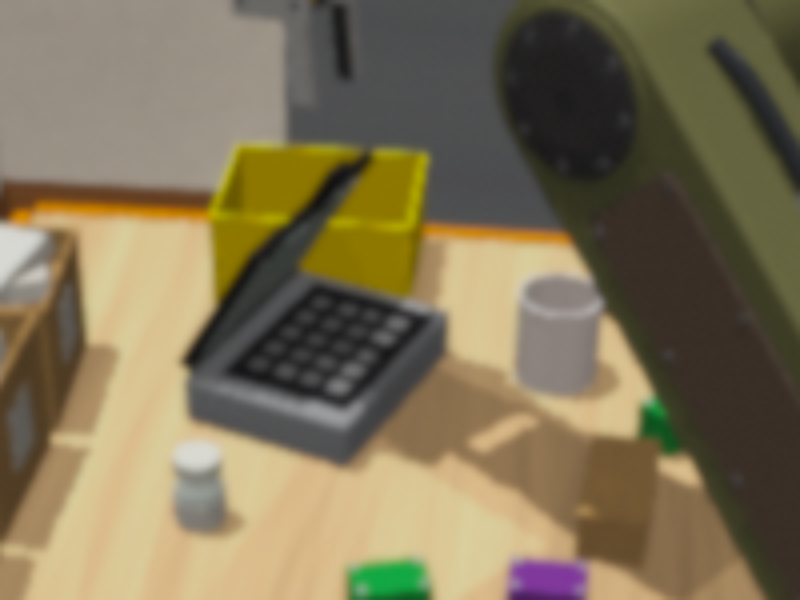

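Screen is still at about 60°, with its tab tip at (350,165). I correct the position and descend.

Request:
{"api": "jog_arm", "payload": {"rows": [-0.002,-0.006,-0.02,0.4,0.5,1,0.3,-0.002,-0.0036,-0.03,0,0,0,0.3,0,0,-0.03,0,0,0,0.3,0,0,-0.022,0,0,0,0.3,0,0,0,0,0,0,0.3,0,0,0,0,0,0,0.3], "squeeze": 30}}

```text
time_s: 30.57
ee_pos: [0.5776, -0.441, 0.2115]
eef_rot: [-3.131, 1.47, 2.824]
force: [-0.4, -0.2, 0.9]
grip_width: 0.066
```

Run:
```python
from h import *
t=np.array([.3256,.9455,0])*6
delta((.5795,-.444,.2256),71,t)
```

```text
t 30.57 dpos mm [-0.  -2.4 -4.6] rv deg [ 0.12  0.18 -0.2 ] tcp target [ 0.5776 -0.4434  0.2069] rows>= 0.1 F [-0.4 -0.2  0.9] w 0.066
```

Request:
{"api": "jog_arm", "payload": {"rows": [0,-0.0024,-0.0045,0,0,0,0.3,0,0,0,0,0,0,1,0,0,0,0,0,0,1,0,0,0,0,0,0,1,0,0,0,0,0,0,1,0,0,0,0,0,0,1,0,0,0,0,0,0,1,0,0,0,0,0,0,1]}}

```text
time_s: 31.23
ee_pos: [0.5778, -0.4438, 0.2057]
eef_rot: [3.137, 1.469, 2.808]
force: [0.0, 7.8, 1.0]
grip_width: 0.03
```

Run:
```python
from h import *
st()
p,R,o=cur();g=p-R[:,0]*ctrl.tcp_to_grasp
ex=np.array([.9455,-.3256,0]);yd=np.array([.3256,.9455,0]);Hp=np.array([.669,-.4734,.0525]);v=g-Hp;z=np.array([0,0,1])
r=np.hypot(v@ex,v[2]);a0=np.degrees(np.arctan2(v[2],-(v@ex)));print("r",r,a0,"lat",v@yd)
last=p;N=17
a1=1.2
for i in range(1,N+1):
    a=np.radians(a0+(a1-a0)*i/N);rr=r+(.195-r)*i/N;G=Hp+yd*(v@yd)+rr*(-np.cos(a)*ex+np.sin(a)*z)
    T=Ro.from_rotvec(yd*np.radians(-6*i/N)).as_matrix()@R
    q=G+T[:,0]*ctrl.tcp_to_grasp;print(i,((q-last)*1000).round(1));last=q
```

```text
t 31.23 tcp [ 0.5778 -0.4438  0.2057] grasp [ 0.5796 -0.4444  0.2244] jaw 71.2 xax [-0.096  0.033 -0.995] F [0.  7.8 1. ] w 0.03 q [-0.69  0.81  0.76 -0.04  1.67 -1.94]
r 0.19593887860438247 61.3501673030961 lat -0.001692775404334643
1 [-9.7  3.3 -6.2]
2 [-9.3  3.2 -6.8]
3 [-8.9  3.1 -7.4]
4 [-8.5  2.9 -8. ]
5 [-8.   2.8 -8.5]
6 [-7.5  2.6 -9. ]
7 [-6.9  2.4 -9.5]
8 [-6.4  2.2 -9.9]
9 [ -5.8   2.  -10.3]
10 [ -5.2   1.8 -10.7]
11 [ -4.5   1.6 -11. ]
12 [ -3.9   1.3 -11.3]
13 [ -3.2   1.1 -11.5]
14 [ -2.5   0.9 -11.7]
15 [ -1.8   0.6 -11.9]
16 [ -1.1   0.4 -12. ]
17 [ -0.4   0.1 -12. ]
```

Request:
{"api": "jog_arm", "payload": {"rows": [-0.0097,0.0033,-0.0062,-0.12,-0.33,0,1,-0.0093,0.0032,-0.0068,-0.12,-0.33,0,1,-0.0089,0.0031,-0.0074,-0.12,-0.33,0,1,-0.0085,0.0029,-0.008,-0.12,-0.33,0,1,-0.008,0.0028,-0.0085,-0.12,-0.33,0,1,-0.0075,0.0026,-0.009,-0.12,-0.33,0,1,-0.0069,0.0024,-0.0095,-0.12,-0.33,0,1,-0.0064,0.0022,-0.0099,-0.12,-0.33,0,1]}}

```text
time_s: 31.9
ee_pos: [0.5132, -0.4199, 0.1407]
eef_rot: [3.111, 1.519, 2.783]
force: [6.0, 15.7, 3.3]
grip_width: 0.0295
```

Request:
{"api": "jog_arm", "payload": {"rows": [-0.0058,0.002,-0.0103,-0.12,-0.33,0,1,-0.0052,0.0018,-0.0107,-0.12,-0.33,0,1,-0.0045,0.0016,-0.011,-0.12,-0.33,0,1,-0.0039,0.0013,-0.0113,-0.12,-0.33,0,1,-0.0032,0.0011,-0.0115,-0.12,-0.33,0,1,-0.0025,0.0009,-0.0117,-0.12,-0.33,0,1,-0.0018,0.0006,-0.0119,-0.12,-0.33,0,1,-0.0011,0.0004,-0.008,-0.12,-0.33,0,1]}}

```text
time_s: 32.57
ee_pos: [0.4853, -0.4095, 0.0527]
eef_rot: [2.7, 1.566, 2.372]
force: [8.8, 19.4, 1.6]
grip_width: 0.0296
```

Request:
{"api": "jog_arm", "payload": {"rows": [0,0,0,0,0,0,1,0,0,0,0,0,0,1]}}

```text
time_s: 32.73
ee_pos: [0.4852, -0.4095, 0.0527]
eef_rot: [2.733, 1.565, 2.405]
force: [8.8, 18.4, -3.5]
grip_width: 0.0296
```

```bash
cat >> h.py <<'E'
def scrang():
    st();p,R,o=cur();g=p-R[:,0]*ctrl.tcp_to_grasp
    ex=np.array([.9455,-.3256,0]);Hp=np.array([.669,-.4734,.0525]);v=g-Hp
    print("r",np.hypot(v@ex,v[2]).round(4),"ang",np.degrees(np.arctan2(v[2],-(v@ex))).round(2))
E
python3 -c "from h import *;scrang()"
```

```text
t 32.73 tcp [ 0.4852 -0.4095  0.0527] grasp [ 0.4853 -0.4095  0.0715] jaw 71.2 xax [-0.004  0.004 -1.   ] F [ 8.8 18.4 -3.5] w 0.0296 q [-0.76  0.64  1.39 -0.    1.11 -2.  ]
r 0.1954 ang 5.57
```

Request:
{"api": "jog_arm", "payload": {"rows": [0.0003,0.0005,-0.005,0,0,0,1,0,0.0005,-0.005,0,0,0,1,0,0,-0.003,0,0,0,1,0,0,-0.002,0,0,0,1,0,0,0,0,0,0,1]}}

```text
time_s: 33.15
ee_pos: [0.485, -0.4094, 0.0397]
eef_rot: [3.016, 1.565, 2.688]
force: [-2.4, 18.7, 13.2]
grip_width: 0.0294
```

Request:
{"api": "jog_arm", "payload": {"rows": [0,0,-0.0015,0,0,0,1,0,0,0,0,0,0,1]}}

```text
time_s: 33.32
ee_pos: [0.4853, -0.4095, 0.0393]
eef_rot: [3.072, 1.567, 2.744]
force: [-3.9, 21.3, 22.0]
grip_width: 0.03
```

```bash
python3 -c "from h import *;scrang()"
```

```text
t 33.32 tcp [ 0.4853 -0.4095  0.0393] grasp [ 0.4854 -0.4096  0.0581] jaw 71.2 xax [-0.004  0.002 -1.   ] F [-3.9 21.3 22. ] w 0.03 q [-0.76  0.66  1.4  -0.    1.08 -2.  ]
r 0.1945 ang 1.65
```

Request:
{"api": "jog_arm", "payload": {"rows": [0,0,0,0,0,0,0.3,0,0,0,0,0,0,0.3,0,0,0,0,0,0,0.3,0,0,0,0,0,0,0.3,0,0,0.03,0,0,0,0.3,0,0,0.04,0,0,0,0.3,0,0,0.04,0,0,0,0.3,0,0,0.04,0,0,0,0.3]}}

```text
time_s: 33.98
ee_pos: [0.4841, -0.4117, 0.189]
eef_rot: [-2.535, 1.566, -2.864]
force: [-0.5, -1.2, -0.1]
grip_width: 0.0659
```

Request:
{"api": "jog_arm", "payload": {"rows": [-0.03,-0.01,0.02,0,0,0,0.3,-0.035,-0.015,0,0,0,0,0.3,-0.035,-0.015,0,0,0,0,0.3,-0.035,-0.015,0,0,0,0,0.3,-0.035,-0.015,0,0,0,0,0.3,0,0,0,0,0,0,0.3]}}

```text
time_s: 34.48
ee_pos: [0.3094, -0.484, 0.2075]
eef_rot: [-2.41, 1.565, -2.743]
force: [0.2, -0.6, -0.4]
grip_width: 0.066
```

Run:
```python
from h import *
st();snap("side",14);q,_,P=snap("top",14)
m=np.zeros(P.shape[:2],np.uint8);cv2.fillPoly(m,[np.array([[372,142],[418,157],[410,182],[367,168]])],1)
co,s=fit(P[m>0]);print("screen",co,s,"tilt",np.degrees(np.arctan(np.hypot(*co[:2]))),np.degrees(np.arctan2(-co[1],-co[0])))
F=P[(abs(P[...,2]-.105)<.012)&(P[...,0]>.53)&(P[...,0]<.69)&(P[...,1]>.09)&(P[...,1]<.25)];print("pan",fit(F))
ex=np.array([.9455,-.3256]);c0=np.array([.4856,-.4102]);U=(P[...,:2]-c0)@ex;W=(P[...,:2]-c0)@np.array([.3256,.9455])
for u in (0,.04,.1,.14,.18):
    k=(abs(U-u)<.006)&(P[...,2]>.045)&(abs(W)<(.012 if u<.03 else .1));print(u,np.median(P[...,2][k]).round(4))
```

```text
t 34.48 tcp [ 0.3094 -0.484   0.2075] grasp [ 0.3095 -0.484   0.2263] jaw 70.9 xax [-0.005 -0.002 -1.   ] F [ 0.2 -0.6 -0.4] w 0.066 q [-1.06  0.35  1.45 -0.01  1.34 -2.3 ]
screen [-0.00687002  0.00041913  0.06922539] 0.0022621144750462827 tilt 0.39434906201907877 -3.4912150603939205
pan (array([-0.00282286,  0.00057976,  0.10642288]), np.float64(0.0022058002727051032))
0 0.0629
0.04 0.064
0.1 0.0646
0.14 0.0647
0.18 0.064
```

View pics/top14.png

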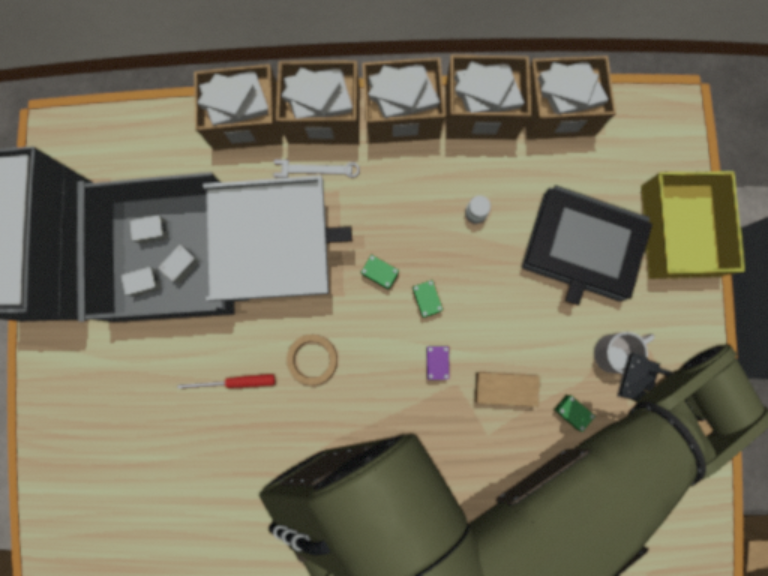

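View pics/side14.png

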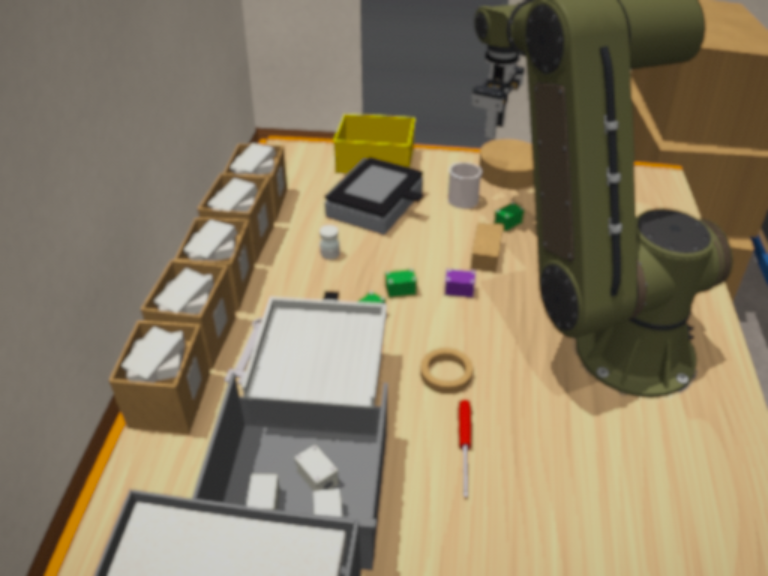

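The screen is flat at (588,242). The pan is empty and level, and the three boxes are in the bin at (147,228), (177,263) and (139,281). Bystanders and lookalikes are where they were, and the arm is clear, so I hand in.

```bash
python3 -c "
from station import ctrl
print(ctrl.hand_in())"
```

```text
the job is handed in; nothing more can be done
None
```

The job is done and handed in at about 34.5 s of the 208 s allowed.

**What I did:**
- I raised the screen to about 60°.
- I placed all three pale junction boxes in the pan. No fourth box was visible in either camera.
- I tilted the pan to about 45–46° and held it there for just over a second, so all three boxes slid into the bin.
- I lowered the pan until it pressed on its stop, then folded the screen down to its stop.

**Last checks:**
- **Boxes:** all three lie in the bin.
- **Pan:** it is empty and level; its floor measures within about 0.2° of horizontal.
- **Screen:** it is flat, at 0.4° ± noise in the depth picture.
- **Other things:** by eye, the bystanders and the green and purple lookalikes are where they were; I did not measure them.
- **Arm:** it is clear of everything.

**Disagreements and problems:**
- **Screen angle:** the standing angle read 57–58° in the top camera, 60–61° in the side camera, and about 60° from the arm's own position.
- **Force on the first screen lift:** the elbow came close to its limit with the tool tilted, and the wrist briefly read about 58 N sideways. I corrected this by reducing the tilt; the limit is 120 N.

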